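# Load the orbital shaker: each culture vessel in the clamp of its size

## Robot

A 6-joint arm with a two-finger parallel gripper is mounted at the origin on the work surface. World frame = base frame: x ahead of the robot, y to its left, z up, the work surface at z = 0. Lengths are in m, angles in rad, forces in N, time in s.
With the tool pointing down it reaches from about 0.3 to 0.825 m from the base axis. Payload 5.4 kg.
Tool frame: the origin (TCP) lies at the very end of the fingers, on their centre line; the grasp point (between the pads) lies 19 mm behind it; z points along the fingers, x is the direction in which the jaws open and shut, and the axes are right-handed (so a half turn about z gives the same grasp; the last joint's range is limited). The gripper opens to 92 mm and grips with 3 to 60 N. Pads are 20 mm wide; open, the fingers measure 128 mm over their backs; the gripper's body (75 mm by 189 mm) begins 69 mm behind the grasp point.
Start: joints at [1.128, 0.158, 1.597, -0, 1.386, -0.21], TCP at [0.133, 0.559, 0.215] pointing down, gripper open.
Joint ranges: [-2.91, 2.91], [-0.94, 2.29], [0.18, 2.7], [-1.29, 4.43], [0.17, 2.64], [-3, 3]. Speed limits (rad/s): [2.57, 2.57, 3.14, 3.14, 3.14, 3.14].

## Interface

Orientations are given as [roll, pitch, yaw] about the fixed x, y, z axes, in that order (R = Rz(yaw) Ry(pitch) Rx(roll)).
In Python, from bench import sensors, imaging, job_done, spotter gives the robot as it stands. The module is installed in compiled form; this text tells all that it offers.
- The arm moves only by the tool drive_tool, never from a script. Its argument "moves" is a list of rows, each an object of numbers: "dx", "dy", "dz": the shift along the world's x, y, z in m; "wx", "wy", "wz": the turn, a rotation vector about the world's x, y, z in degrees; "fingers": the finger opening in m, from 0 to 0.0919. A call has 1 to 8 rows; each row shifts and turns the pose as measured when the row begins; what a row does not reach is not made up. A row lasts 1/8 s, in which the tool goes at most 62.5 mm and 10.7 degrees, less where a joint would pass 70% of its speed; a pose out of reach is approached as far as the arm can. A call is refused whole if a number of a shift passes 0.0625 or a number of a turn 10.7, either way. A call with a gripper value outside its range is refused whole. The fingers move at their own pace and stop on an object; "newtons" is the grip in N (left out, the last holds). Time passes only in rows, so rows that do not move let the fingers close. It gives the time, the measured TCP pose, the force and the opening at its end, in the units of the state.
- sensors.read_state(): the state, without advancing time (a new reading comes with each control period).
- imaging.read_camera(name): name is "scene" or "top" or "wrist"; returns a dict with "img" (480x640x3 uint8, red, green, blue), "z_map" (480x640 float32, m along the optical axis (not along the pixel's ray), 0 where there is no reading), "fx", "fy", "cx", "cy" (pixels), "rvec" (rotation vector, rad) and "tvec" (3), from world to camera coordinates, as OpenCV has them. Camera axes: x right, y down, z forward; pixel columns grow to the right and rows downward; lengths in m; the calibration is good to about 2 mm. A picture is of the moment at which its call begins.
- job_done(): hands the job in, once; it reports no verdict.
Trained networks look in the newest picture that a camera, given by its name, has taken for a name from the list of things; names that differ only in an ending like _2 or _b are one class to them, and where a whole thing is asked for, a point or a joint stands for the part that bears it (a point fixed in the world has none). Each returns a list of dicts, best first, with "confidence" (0 to 1); they miss things now and then, are a little off and sometimes report something else, mostly with a low value. They report only what shows in the picture. A call takes as long as a camera call. They do not tell look-alikes from the thing itself.
- spotter.boxes_of(camera, label): "bbox" ([left, top, right, bottom] in pixels, round what is visible of it).
- spotter.trace(camera, label): "pixels" (480x640 bool, what is visible of it) and "bbox" ([left, top, right, bottom] in pixels, round what is visible of it).
- spotter.mark_of(camera, label): "pixel" ([row, column] in pixels: a listed point, or the origin of a listed thing).
The state is a dict: "time": time; "joints": joint angles; "joint_vel": joint speeds; "tau": joint torques, N m; "tcp_pos": TCP position; "orientation": TCP orientation; "force": force on the tool from outside, world axes, zero at the start; "wrist_torque": the same for the moment, N m; "grip_width": opening from 0.0 (shut) to 1.0 (fully open).
Only numpy, scipy, OpenCV 4.12 (cv2) and the standard library are available. Lean on these libraries where they do the work, as an engineer would, in place of code of your own. Each camera call takes 0.05 s, during which the arm holds its last target.

## Task

Load the shaker for the next run: stand each of the three conical flasks and the square bottle in the clamp on the shaker platform that is made for its size and shape, fully down on the clamp's base and upright. Carry them upright and set them down rather than dropping them, and leave the glass reagent bottle and the tube rack where they stand.

Things in the scene. Friction and masses are not known exactly. Their poses are not given: they have to be found in the camera images.
- flask_small: Small conical culture flask, milky plastic, white round screw cap, upright and loose on the bench. Origin: centre of its flat underside, z up. Base 51 mm across, 92 mm tall to the cap's flat top. Cap: 32 mm across, the top 26 mm; under it 18 mm of straight neck, 24 mm across, then a straight cone down to the base. About 45 g. Grasp the cap from above; yaw does not matter.
- flask_medium: Medium conical culture flask, milky plastic, white round screw cap, upright and loose on the bench. Origin: centre of its flat underside, z up. Base 67 mm across, 116 mm tall to the cap's flat top. Cap: 38 mm across, the top 26 mm; under it 18 mm of straight neck, 30 mm across, then a straight cone down to the base. About 75 g. Grasp the cap from above; yaw does not matter.
- flask_large: Large conical culture flask, milky plastic, white round screw cap, upright and loose on the bench. Origin: centre of its flat underside, z up. Base 85 mm across, 142 mm tall to the cap's flat top. Cap: 44 mm across, the top 26 mm; under it 18 mm of straight neck, 36 mm across, then a straight cone down to the base. About 130 g. Grasp the cap from above; yaw does not matter.
- square_bottle: Square culture bottle, milky plastic, white round screw cap, upright and loose on the bench. Origin: centre of its flat underside, z up, x and y square to its sides. Body 56 x 56 mm, 68 mm high, then a shoulder and 34 mm neck; 110 mm tall to the cap's flat top. Cap: 40 mm across, the top 24 mm. About 80 g. Grasp the cap from above; any yaw at the start, the four sides are alike.
- clamp_small: Small round clamp for the 51 mm flask, bare steel, fixed to the shaker platform. Origin: centre of its underside, on the platform top 85 mm above the bench. 3 mm base disc and four upright rigid leaves 32 mm high (from the platform), 61 mm apart inside, flared to 72 mm at the tips, so the flask drops in without force. A dark spring circles the leaves.
- clamp_medium: Medium round clamp for the 67 mm flask, bare steel, fixed to the shaker platform. Origin: centre of its underside, on the platform top 85 mm above the bench. 3 mm base disc and four upright rigid leaves 40 mm high (from the platform), 77 mm apart inside, flared to 90 mm at the tips, so the flask drops in without force. A dark spring circles the leaves.
- clamp_large: Large round clamp for the 85 mm flask, bare steel, fixed to the shaker platform. Origin: centre of its underside, on the platform top 85 mm above the bench. 3 mm base disc and four upright rigid leaves 48 mm high (from the platform), 95 mm apart inside, flared to 109 mm at the tips, so the flask drops in without force. A dark spring circles the leaves.
- clamp_square: Clamp for the square bottle, bare steel, fixed to the shaker platform. Origin: centre of its underside, on the platform top 85 mm above the bench; x and y point at its leaves. 3 mm square base and a rigid upright leaf mid-side on all four sides, 36 mm high, 66 mm apart inside, 77 mm at the flared tips: the bottle drops in when square to it. The four clamps stand 2 x 2, 135 mm apart.
- reagent_bottle: Bystander: round glass reagent bottle, 56 mm across, 106 mm tall, blue screw cap 40 mm across, standing loose among the flasks. Origin: centre of its underside. Leave it.
- tube_rack: Bystander: grey-blue microtube rack, 60 x 90 mm, 47 mm tall with its tubes, standing loose among the flasks. Origin: centre of its underside, 90 mm side along its y. Leave it.
Not all that is in view belongs to the job. What is shaped like the flask_small but green is not meant. Leave any pink look-alike of the flask_medium alone.

How it is judged:
By the outcome, as a careful person would: the job done as asked, in the order asked, and still so for the second after the job is handed in, with the robot touching nothing.
It also fails if it takes over 118 s, if anything falls off the work surface, if the arm or the gripper's body presses on something with over 40 N, if the wrist force passes 120 N, or if a joint passes its speed limit or range.

## Working session

There is one attempt and no reset: what is moved stays moved. The work goes in short steps, Python scripts to look and compute and a tool call to move; the robot and the scene stay as the last step left them, time stands still between calls to the robot, and variables do not carry over. Pictures are saved under pics/ and viewed, and the job is handed in when it is done.

Besides the shell and the picture viewer there is one more tool, called after "Emit:" in YAML: its name, and indented under it one key for each argument. drive_tool: Moves the arm, as the interface text tells. Its arguments: {"type":"object","properties":{"moves":{"type":"array","items":{"type":"object","properties":{"dx":{"type":"number"},"dy":{"type":"number"},"dz":{"type":"number"},"wx":{"type":"number"},"wy":{"type":"number"},"wz":{"type":"number"},"fingers":{"type":"number"}}}},"newtons":{"type":"number"}},"required":["moves"]}

```bash
mkdir -p pics; ls; python3 - <<'E'
from bench import sensors, imaging, spotter
import cv2
print(sensors.read_state())
for n in ("scene","top","wrist"):
    c=imaging.read_camera(n); cv2.imwrite(f"pics/a_{n}.png",c["img"][:,:,::-1])
    print(n,c["fx"],c["cx"],c["cy"],c["rvec"],c["tvec"])
E
```

```text
pics
{'time': 0.0, 'joints': array([ 1.12789973e+00,  1.59034009e-01,  1.59824448e+00, -2.61767943e-05,
        1.38617972e+00, -2.10101363e-01]), 'joint_vel': array([ 7.20443117e-04, -2.59415586e-04,  6.99792416e-04, -1.84493010e-03,
       -4.87978359e-04, -6.34225220e-05]), 'tau': array([ 8.36978379e-04, -3.85572696e+01, -3.22108948e+01,  7.02606747e-02,
        3.77131510e-02, -1.37381248e-04]), 'tcp_pos': array([0.13240516, 0.55890085, 0.21362123]), 'orientation': array([-3.14122873e+00,  1.82989860e-03,  1.33800626e+00]), 'force': array([-1.0773275 ,  0.29693683,  0.56999293]), 'wrist_torque': array([ 0.02490766, -0.04071375,  0.01262793]), 'grip_width': 1.0014975634673704}
scene 434.1616764821533 314.81009449363285 242.6253744339146 [ 1.85990834  1.45909285 -0.67669214] [-0.06012445 -0.28624     1.33761186]
top 582.0053847435815 323.15340063144464 242.42819890287515 [ 2.15349023 -2.18586153  0.1422815 ] [-0.066205    0.51682094  1.36350996]
wrist 336.89634566605537 317.12430450050715 240.11328318755181 [-2.27388301 -1.79863237 -0.26366373] [-0.57360077 -0.03399656  0.39254208]
```

View pics/a_scene.png

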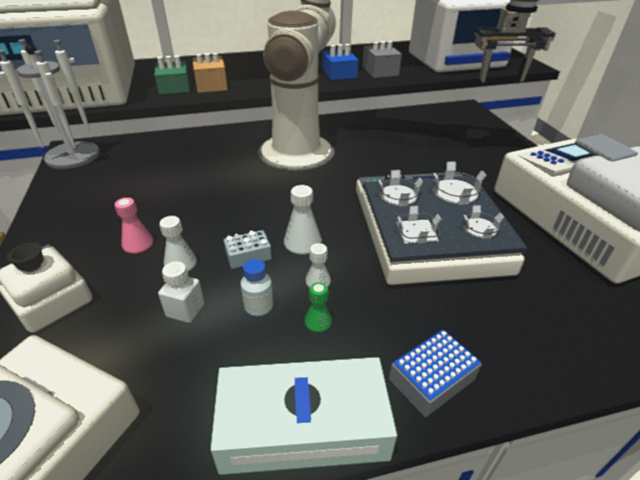

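View pics/a_top.png

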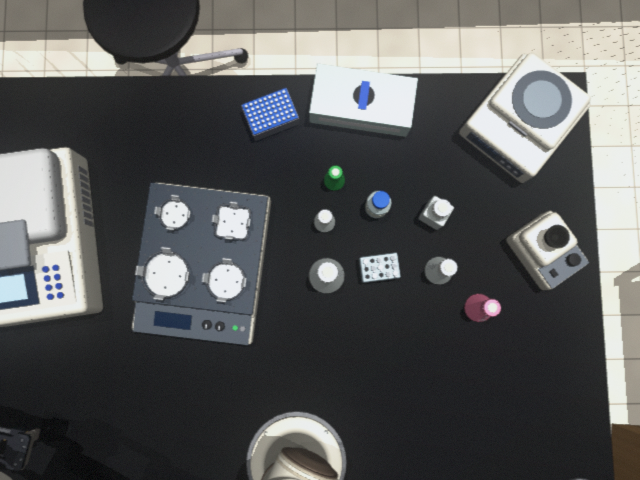

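View pics/a_wrist.png

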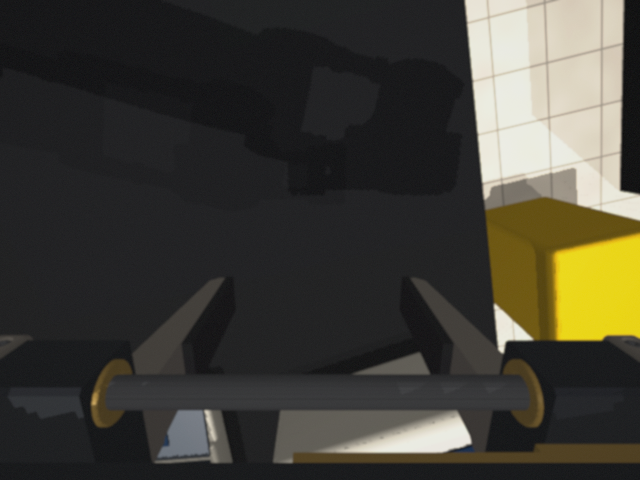

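The top view shows the small flask at (325,220), large at (326,275), medium at (440,270) and square bottle at (436,212). The clamps are small (175,214), square (232,222), large (165,275) and medium (226,281). The green (335,178) and pink (482,308) flasks are look-alikes. Next I'll measure positions.

```bash
cat > h.py <<'E'
from bench import sensors, imaging, spotter
import cv2, numpy as np
from scipy.optimize import least_squares
def cloud(c):
    R,_=cv2.Rodrigues(c["rvec"]); t=np.array(c["tvec"]).ravel()
    v,u=np.mgrid[0:480,0:640]; z=c["z_map"]
    P=np.stack([(u-c["cx"])/c["fx"]*z,(v-c["cy"])/c["fy"]*z,z],-1)
    W=(P-t)@R; W[z==0]=np.nan
    return W
def proj(c,p): return cv2.projectPoints(np.float64([p]),c["rvec"],c["tvec"],np.array([[c["fx"],0,c["cx"]],[0,c["fy"],c["cy"]],[0,0,1.]]),None)[0].ravel()
def circ(P):
    (x,y),r=cv2.minEnclosingCircle(P.astype(np.float32)); return x,y,r
E
python3 - <<'E'
from h import *
H=dict(flask_small=.092,flask_medium=.116,flask_large=.142,square_bottle=.110,reagent_bottle=.106,tube_rack=.047,clamp_small=.088,clamp_medium=.088,clamp_large=.088,clamp_square=.088)
for cam in ("top","scene"):
  c=imaging.read_camera(cam); W=cloud(c)
  for n,h in H.items():
    for d in spotter.trace(cam,n)[:3]:
      if d["confidence"]<.3: continue
      P=W[d["pixels"]]; P=P[np.isfinite(P[:,0])]
      T=P[abs(P[:,2]-h)<.006]
      s=f'{cam} {n} {d["confidence"]:.2f} bb {np.round(d["bbox"])} zmax {np.percentile(P[:,2],98):.3f} n{len(T)}'
      if len(T)>5:
        s+=f' mean {T[:,:2].mean(0).round(4)} circ {np.round(circ(T[:,:2]),4)} mm {((T[:,:2].min(0)+T[:,:2].max(0))/2).round(4)}'
        if 'square' in n:
          Q=T if 'clamp' in n else P[(P[:,2]<.075)&(P[:,2]>.05)]
          s+=f' rect {cv2.minAreaRect(Q[:,:2].astype(np.float32)*1000)}'
      print(s)
E
```

```text
top flask_small 0.82 bb [317. 210. 338. 229.] zmax 0.094 n131 mean [ 0.5691 -0.078 ] circ [ 0.5697 -0.0781  0.0158] mm [ 0.569  -0.0781]
top flask_small 0.57 bb [324. 164. 348. 191.] zmax 0.095 n139 mean [ 0.673  -0.1035] circ [ 0.6727 -0.103   0.0164] mm [ 0.6727 -0.1041]
top flask_medium 0.78 bb [464. 292. 499. 323.] zmax 0.119 n222 mean [ 0.3552 -0.446 ] circ [ 0.3554 -0.4466  0.0195] mm [ 0.3558 -0.4464]
top flask_medium 0.59 bb [420. 256. 459. 283.] zmax 0.119 n218 mean [ 0.4461 -0.3528] circ [ 0.4462 -0.3534  0.0194] mm [ 0.4466 -0.3535]
top flask_large 0.83 bb [310. 258. 344. 292.] zmax 0.145 n303 mean [ 0.4379 -0.0811] circ [ 0.4382 -0.0801  0.0227] mm [ 0.4379 -0.0806]
top square_bottle 0.96 bb [424. 192. 454. 231.] zmax 0.114 n229 mean [ 0.5829 -0.3452] circ [ 0.5829 -0.3457  0.02  ] mm [ 0.583  -0.3452] rect ((583.1437377929688, -345.6769714355469), (56.369972229003906, 58.147674560546875), 58.71284484863281)
top square_bottle 0.39 bb [310. 259. 345. 292.] zmax 0.145 n0
top reagent_bottle 0.58 bb [366. 188. 389. 218.] zmax 0.109 n222 mean [ 0.605  -0.2065] circ [ 0.605  -0
[... 1901 characters left out ...]
 0.4561 -0.2094] circ [ 0.4557 -0.2045  0.0432] mm [ 0.4549 -0.2039]
scene clamp_small 0.83 bb [464. 205. 503. 240.] zmax 0.115 n455 mean [0.577  0.2712] circ [0.556  0.2819 0.061 ] mm [0.5579 0.2842]
scene clamp_medium 0.70 bb [380. 168. 424. 208.] zmax 0.123 n463 mean [0.423  0.1509] circ [0.4163 0.1623 0.0558] mm [0.4145 0.1596]
scene clamp_large 0.72 bb [431. 166. 485. 204.] zmax 0.130 n612 mean [0.4395 0.2851] circ [0.4364 0.2922 0.0581] mm [0.4372 0.293 ]
scene clamp_square 0.65 bb [394. 208. 439. 243.] zmax 0.119 n669 mean [0.5577 0.1383] circ [0.5471 0.14   0.0572] mm [0.5444 0.146 ] rect ((548.15380859375, 142.8182373046875), (84.90168762207031, 109.2104263305664), 64.2526626586914)
```

```bash
cat > cl.py <<'E'
from h import *
G=dict(small=(.579,.272,.032),medium=(.427,.150,.040),large=(.443,.289,.048),square=(.561,.136,.036))
for cam in ("top","scene"):
  c=imaging.read_camera(cam); W=cloud(c)
  zp=np.nanmedian(W[...,2][(abs(W[...,0]-.50)<.02)&(abs(W[...,1]-.21)<.03)]); print(cam,'platform',zp)
  for n,(x,y,h) in G.items():
    d=np.hypot(W[...,0]-x,W[...,1]-y)
    m=(d<.066)&(abs(W[...,2]-zp-h)<.006)
    P=W[m][:,:2]
    a=np.arctan2(P[:,1]-y,P[:,0]-x)
    # cluster into 4 by angle
    lab=np.round(((a-np.angle(np.exp(4j*a).mean())/4))/(np.pi/2)).astype(int)%4
    C=np.array([P[lab==k].mean(0) for k in range(4)])
    ce=(C[0]+C[2])/2,(C[1]+C[3])/2
    print(n,[int((lab==k).sum()) for k in range(4)],'axis',round(np.degrees(np.angle(np.exp(4j*a).mean())/4),1),np.round(ce,4).tolist(),'mean',C.mean(0).round(4),'span',np.round([np.linalg.norm(C[0]-C[2]),np.linalg.norm(C[1]-C[3])],4))
  if cam=="top":
    S=[cv2.resize(c["img"][170:340,120:280,::-1],None,fx=3.5,fy=3.5,interpolation=cv2.INTER_CUBIC)]
    cv2.imwrite("pics/clamps.png",S[0])
E
python3 cl.py
```

```text
top platform 0.0832197235713697
small [19, 22, 17, 14] axis -8.6 [[0.5798, 0.2657], [0.5793, 0.2662]] mean [0.5796 0.266 ] span [0.0728 0.0728]
medium [28, 26, 23, 19] axis -8.1 [[0.4251, 0.1479], [0.4257, 0.1481]] mean [0.4254 0.148 ] span [0.0894 0.0902]
large [21, 28, 22, 18] axis -7.6 [[0.4415, 0.2831], [0.4417, 0.2828]] mean [0.4416 0.283 ] span [0.1095 0.1093]
square [18, 19, 18, 13] axis -8.8 [[0.5589, 0.1333], [0.5591, 0.1332]] mean [0.559  0.1333] span [0.0788 0.0786]
scene platform 0.0838784702603281
small [23, 24, 28, 16] axis -7.7 [[0.58, 0.2695], [0.5816, 0.2696]] mean [0.5808 0.2696] span [0.0733 0.0733]
medium [22, 19, 29, 9] axis -8.2 [[0.4257, 0.1522], [0.4279, 0.1512]] mean [0.4268 0.1517] span [0.0916 0.0907]
large [24, 22, 22, 13] axis -7.3 [[0.4419, 0.2866], [0.4429, 0.2865]] mean [0.4424 0.2865] span [0.1093 0.1099]
square [20, 24, 27, 11] axis -6.6 [[0.5591, 0.1363], [0.56, 0.1371]] mean [0.5595 0.1367] span [0.0791 0.0788]
```

View pics/clamps.png

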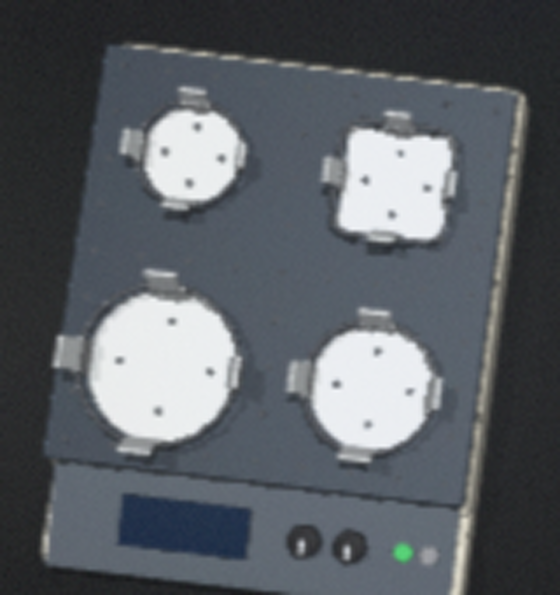

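The leaf-tip spans match the spec, so the clamps are well located. The cameras disagree by about 4 mm in y, so I'm averaging them. The order will be small, large, medium, then square. First I move away from the instruments.

Emit:
drive_tool:
  moves:
    - {"dx": 0.028,"dy": -0.05,"dz": 0.01,"fingers": 0.065}
    - {"dx": 0.028,"dy": -0.05,"dz": 0.01}
    - {"dx": 0.028,"dy": -0.05,"dz": 0.01}
    - {"dx": 0.028,"dy": -0.05,"dz": 0.01}
    - {"dx": 0.028,"dy": -0.05,"dz": 0}
    - {"dx": 0.028,"dy": -0.05,"dz": 0}
    - {"dx": 0.04,"dy": -0.045}
    - {"dx": 0.04,"dy": -0.045}
  newtons: 15

```text
$.moves[0]: bad value
```

Emit:
drive_tool:
  moves:
    - {"dx": 0.028,"dy": -0.05,"dz": 0.01,"wx": 0.0,"wy": 0.0,"wz": 0.0,"fingers": 0.065}
    - {"dx": 0.028,"dy": -0.05,"dz": 0.01,"wx": 0.0,"wy": 0.0,"wz": 0.0,"fingers": 0.065}
  newtons: 15

```text
time: 1.6
tcp_pos: [0.1882, 0.4587, 0.2334]
orientation: [-3.141, 0.002, 1.343]
force: [0.8, 0.0, 0.9]
grip_width: 0.805
```

Emit:
drive_tool:
  moves:
    - {"dx": 0.028,"dy": -0.048,"dz": 0.005,"wx": 0.0,"wy": 0.0,"wz": 0.0,"fingers": 0.065}
    - {"dx": 0.028,"dy": -0.048,"dz": 0.005,"wx": 0.0,"wy": 0.0,"wz": 0.0,"fingers": 0.065}
    - {"dx": 0.028,"dy": -0.048,"dz": 0.005,"wx": 0.0,"wy": 0.0,"wz": 0.0,"fingers": 0.065}
    - {"dx": 0.028,"dy": -0.048,"dz": 0.005,"wx": 0.0,"wy": 0.0,"wz": 0.0,"fingers": 0.065}
    - {"dx": 0.034,"dy": -0.043,"dz": 0.0,"wx": 0.0,"wy": 0.0,"wz": 0.0,"fingers": 0.065}
    - {"dx": 0.034,"dy": -0.043,"dz": 0.0,"wx": 0.0,"wy": 0.0,"wz": 0.0,"fingers": 0.065}
    - {"dx": 0.034,"dy": -0.043,"dz": 0.0,"wx": 0.0,"wy": 0.0,"wz": 0.0,"fingers": 0.065}
    - {"dx": 0.034,"dy": -0.043,"dz": 0.0,"wx": 0.0,"wy": 0.0,"wz": 0.0,"fingers": 0.065}
  newtons: 15

```text
time: 2.6
tcp_pos: [0.4426, 0.0824, 0.2571]
orientation: [3.133, -0.003, 1.345]
force: [0.5, 0.1, 0.6]
grip_width: 0.707
```

Emit:
drive_tool:
  moves:
    - {"dx": 0.034,"dy": -0.043,"dz": 0.0,"wx": 0.0,"wy": 0.0,"wz": 5.0,"fingers": 0.065}
    - {"dx": 0.034,"dy": -0.043,"dz": 0.0,"wx": 0.0,"wy": 0.0,"wz": 5.0,"fingers": 0.065}
    - {"dx": 0.034,"dy": -0.043,"dz": 0.0,"wx": 0.0,"wy": 0.0,"wz": 3.0,"fingers": 0.065}

```text
time: 2.98
tcp_pos: [0.5477, -0.0518, 0.2578]
orientation: [3.131, -0.004, 1.578]
force: [0.4, 1.1, 0.9]
grip_width: 0.71
```

```bash
cat > w.py <<'E'
import sys
from h import *
n=sys.argv[1]; h=float(sys.argv[2]); 
for cam in sys.argv[4:]:
  c=imaging.read_camera(cam); W=cloud(c)
  cv2.imwrite(f"pics/{sys.argv[3]}_{cam}.png",c["img"][:,:,::-1])
  for d in spotter.trace(cam,n)[:3]:
    P=W[d["pixels"]]; P=P[np.isfinite(P[:,0])]
    T=P[abs(P[:,2]-h)<.006]
    print(cam,round(d["confidence"],2),np.round(d["bbox"]),'zmax',np.percentile(P[:,2],98).round(3),len(T),np.round(circ(T[:,:2]),4) if len(T)>5 else '')
s=sensors.read_state(); print(s["tcp_pos"].round(4),s["orientation"].round(4),s["grip_width"])
E
python3 w.py flask_small .092 b wrist top
```

```text
wrist 0.71 [131.  91. 230. 157.] zmax 0.048 0 
wrist 0.61 [261. 277. 297. 339.] zmax 0.095 604 [ 0.6737 -0.1004  0.017 ]
wrist 0.58 [279. 202. 317. 252.] zmax 0.095 717 [ 0.5695 -0.0744  0.0164]
top 0.73 [317. 218. 333. 228.] zmax 0.358 30 [ 0.5594 -0.0768  0.0105]
[ 0.5465 -0.0504  0.2571] [ 3.1327 -0.0046  1.5743] 0.7062283070898165
```

View pics/b_wrist.png

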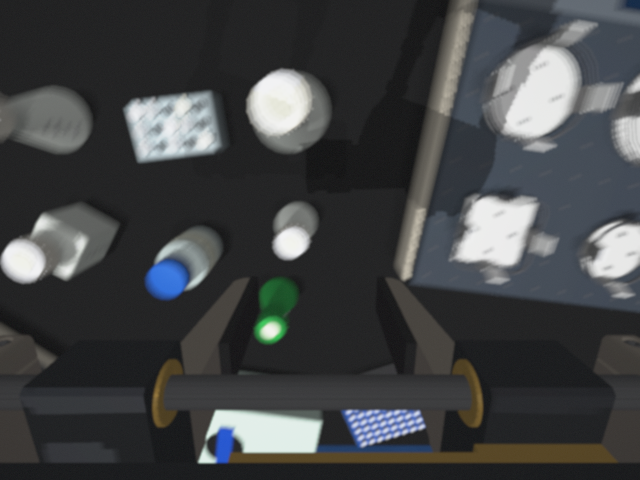

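Emit:
drive_tool:
  moves:
    - {"dx": 0.023,"dy": -0.025,"dz": -0.02,"wx": 0.5,"wy": 0.2,"wz": 0.0,"fingers": 0.065}
    - {"dx": 0.0,"dy": 0.0,"dz": -0.05,"wx": 0.0,"wy": 0.0,"wz": 0.0,"fingers": 0.065}
    - {"dx": 0.0,"dy": 0.0,"dz": -0.03,"wx": 0.0,"wy": 0.0,"wz": 0.0,"fingers": 0.065}
    - {"dx": 0.0,"dy": 0.0,"dz": 0.0,"wx": 0.0,"wy": 0.0,"wz": 0.0,"fingers": 0.065}

```text
time: 3.68
tcp_pos: [0.5686, -0.0701, 0.1577]
orientation: [3.132, -0.014, 1.579]
force: [-0.6, 0.0, 0.5]
grip_width: 0.706
```

```bash
cat > g.py <<'E'
import sys
from bench import sensors
import numpy as np
from scipy.spatial.transform import Rotation as R
# usage: x y z yawdeg -> needed shift and rotvec
x,y,z,yw=map(float,sys.argv[1:5]); s=sensors.read_state()
r=R.from_euler('xyz',s["orientation"]); g=R.from_euler('xyz',[np.pi,0,np.radians(yw)])
print('t',s['time'],'pos',s['tcp_pos'].round(4),'shift',(np.array([x,y,z])-s['tcp_pos']).round(4),'turn',np.degrees((g*r.inv()).as_rotvec()).round(2),'f',s['force'].round(1),'w',round(s['grip_width']*91.9,1),'j6',s['joints'][5].round(2))
E
python3 g.py .5697 -.0755 .06 90
```

```text
t 3.675 pos [ 0.5686 -0.0701  0.1577] shift [ 0.0011 -0.0054 -0.0977] turn [-0.79  0.53 -0.47] f [-0.6  0.   0.5] w 64.8 j6 -1.93
```

Emit:
drive_tool:
  moves:
    - {"dx": 0.001,"dy": -0.005,"dz": -0.04,"wx": -0.8,"wy": 0.5,"wz": -0.5,"fingers": 0.065}
    - {"dx": 0.0,"dy": 0.0,"dz": -0.04,"wx": 0.0,"wy": 0.0,"wz": 0.0,"fingers": 0.065}
    - {"dx": 0.0,"dy": 0.0,"dz": -0.015,"wx": 0.0,"wy": 0.0,"wz": 0.0,"fingers": 0.065}
    - {"dx": 0.0,"dy": 0.0,"dz": 0.0,"wx": 0.0,"wy": 0.0,"wz": 0.0,"fingers": 0.065}

```text
time: 4.18
tcp_pos: [0.5736, -0.073, 0.0697]
orientation: [3.129, 0.004, 1.574]
force: [-0.1, 0.4, 1.1]
grip_width: 0.71
```

```bash
python3 g.py .5697 -.0755 .06 90
```

```text
t 4.175 pos [ 0.5736 -0.073   0.0697] shift [-0.0039 -0.0025 -0.0097] turn [ 0.24  0.71 -0.17] f [-0.1  0.4  1.1] w 65.3 j6 -1.91
```

Emit:
drive_tool:
  moves:
    - {"dx": -0.004,"dy": -0.002,"dz": -0.01,"wx": 0.2,"wy": 0.7,"wz": 0.0,"fingers": 0.065}
    - {"dx": 0.0,"dy": 0.0,"dz": 0.0,"wx": 0.0,"wy": 0.0,"wz": 0.0,"fingers": 0.065}

```text
time: 4.42
tcp_pos: [0.5715, -0.0756, 0.0627]
orientation: [3.137, 0.002, 1.574]
force: [0.1, 0.3, 0.5]
grip_width: 0.704
```

```bash
python3 g.py .5697 -.0755 .06 90
```

```text
t 4.425 pos [ 0.5715 -0.0756  0.0627] shift [-0.0018  0.0001 -0.0027] turn [ 0.13  0.26 -0.2 ] f [0.1 0.3 0.5] w 64.7 j6 -1.91
```

Good enough; closing.

Emit:
drive_tool:
  moves:
    - {"dx": -0.002,"dy": 0.0,"dz": -0.002,"wx": 0.1,"wy": 0.2,"wz": 0.0,"fingers": 0.04}
    - {"dx": 0.0,"dy": 0.0,"dz": 0.0,"wx": 0.0,"wy": 0.0,"wz": 0.0,"fingers": 0.025}
    - {"dx": 0.0,"dy": 0.0,"dz": 0.0,"wx": 0.0,"wy": 0.0,"wz": 0.0,"fingers": 0.025}
    - {"dx": 0.0,"dy": 0.0,"dz": 0.0,"wx": 0.0,"wy": 0.0,"wz": 0.0,"fingers": 0.025}
    - {"dx": 0.0,"dy": 0.0,"dz": 0.0,"wx": 0.0,"wy": 0.0,"wz": 0.0,"fingers": 0.025}
  newtons: 15

```text
time: 5.05
tcp_pos: [0.5705, -0.0761, 0.0622]
orientation: [3.138, 0.001, 1.574]
force: [0.3, 0.2, 0.4]
grip_width: 0.348
```

```bash
python3 g.py .5697 -.0755 .06 90
```

```text
t 5.05 pos [ 0.5705 -0.0761  0.0622] shift [-0.0008  0.0006 -0.0022] turn [ 0.08  0.2  -0.18] f [0.3 0.2 0.4] w 32.0 j6 -1.92
```

Emit:
drive_tool:
  moves:
    - {"dx": 0.0,"dy": 0.0,"dz": 0.02,"wx": 0.0,"wy": 0.0,"wz": 0.0,"fingers": 0.025}
    - {"dx": 0.0,"dy": 0.0,"dz": 0.04,"wx": 0.0,"wy": 0.0,"wz": 0.0,"fingers": 0.025}
    - {"dx": 0.0,"dy": 0.0,"dz": 0.045,"wx": 0.0,"wy": 0.0,"wz": 0.0,"fingers": 0.025}
    - {"dx": 0.0,"dy": 0.0,"dz": 0.045,"wx": 0.0,"wy": 0.0,"wz": 0.0,"fingers": 0.025}
    - {"dx": 0.0,"dy": 0.0,"dz": 0.03,"wx": 0.0,"wy": 0.0,"wz": 0.0,"fingers": 0.025}

```text
time: 5.68
tcp_pos: [0.5664, -0.0747, 0.243]
orientation: [-3.136, -0.002, 1.574]
force: [-0.1, 0.6, -0.8]
grip_width: 0.343
```

Emit:
drive_tool:
  moves:
    - {"dx": 0.0,"dy": 0.03,"dz": 0.0,"wx": 0.0,"wy": 0.0,"wz": 0.0,"fingers": 0.025}
    - {"dx": 0.0,"dy": 0.045,"dz": 0.0,"wx": 0.0,"wy": 0.0,"wz": 0.0,"fingers": 0.025}
    - {"dx": 0.0,"dy": 0.05,"dz": 0.0,"wx": 0.0,"wy": 0.0,"wz": 0.0,"fingers": 0.025}
    - {"dx": 0.0,"dy": 0.05,"dz": 0.0,"wx": 0.0,"wy": 0.0,"wz": 0.0,"fingers": 0.025}
    - {"dx": 0.0,"dy": 0.05,"dz": 0.0,"wx": 0.0,"wy": 0.0,"wz": 0.0,"fingers": 0.025}

```text
time: 6.3
tcp_pos: [0.5679, 0.1525, 0.247]
orientation: [3.14, 0.001, 1.567]
force: [0.2, -0.3, -1.0]
grip_width: 0.341
```

```bash
python3 g.py .5802 .2678 .24 90
```

```text
t 6.3 pos [0.5679 0.1525 0.247 ] shift [ 0.0123  0.1153 -0.007 ] turn [0.05 0.11 0.24] f [ 0.2 -0.3 -1. ] w 31.3 j6 -1.51
```

Emit:
drive_tool:
  moves:
    - {"dx": 0.006,"dy": 0.045,"dz": 0.0,"wx": 0.0,"wy": 0.0,"wz": 0.0,"fingers": 0.025}
    - {"dx": 0.006,"dy": 0.045,"dz": 0.0,"wx": 0.0,"wy": 0.0,"wz": 0.0,"fingers": 0.025}
    - {"dx": 0.0,"dy": 0.025,"dz": 0.0,"wx": 0.0,"wy": 0.0,"wz": 0.0,"fingers": 0.025}
    - {"dx": 0.0,"dy": 0.0,"dz": 0.0,"wx": 0.0,"wy": 0.0,"wz": 0.0,"fingers": 0.025}

```text
time: 6.8
tcp_pos: [0.5784, 0.2748, 0.2459]
orientation: [3.141, 0.001, 1.572]
force: [1.7, -0.7, -0.3]
grip_width: 0.346
```

```bash
python3 g.py .5802 .2678 .24 90; python3 w.py flask_small .27 c wrist top scene
```

```text
t 6.8 pos [0.5784 0.2748 0.2459] shift [ 0.0018 -0.007  -0.0059] turn [ 0.06  0.03 -0.06] f [ 1.7 -0.7 -0.3] w 31.8 j6 -1.32
wrist 0.89 [  0. 256.  56. 312.] zmax 0.07 0 
wrist 0.81 [281. 221. 358. 345.] zmax 0.278 884 [0.5773 0.2744 0.0168]
top 0.78 [327. 168. 346. 191.] zmax 0.094 0 
top 0.6 [152. 207. 175. 217.] zmax 0.346 0 
scene 0.97 [480. 140. 516. 195.] zmax 0.276 141 [0.5818 0.272  0.0183]
scene 0.75 [304. 283. 333. 331.] zmax 0.092 0 
[0.5792 0.2721 0.2465] [3.1403e+00 1.1000e-03 1.5677e+00] 0.3455576231267264
```

View pics/c_wrist.png

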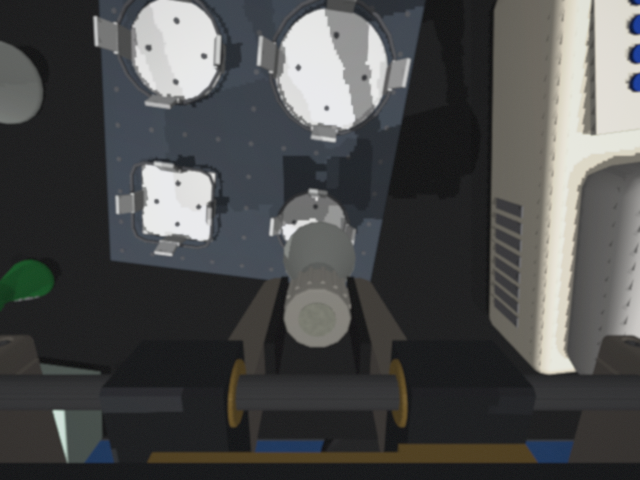

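View pics/c_scene.png

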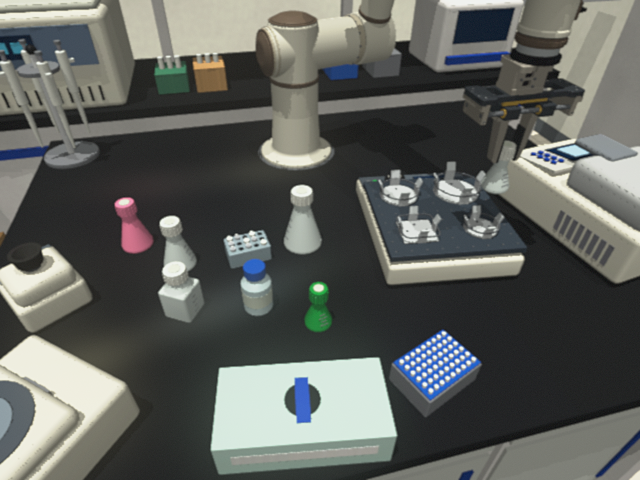

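```bash
sed -i 's/for cam in ("top","scene")/import sys\nfor cam in sys.argv[1:]/; s/if cam=="top"/if 0/' cl.py; python3 cl.py wrist; python3 - <<'E'
from h import *
for cam in("top","wrist","scene"):
    W=cloud(imaging.read_camera(cam))
    for y in np.arange(.34,.46,.02):
        m=(W[...,0]>.5)&(W[...,0]<.66)&(abs(W[...,1]-y)<.01)&(W[...,2]<.3)
        print(cam,round(y,2),m.sum(),np.percentile(W[m][:,2],99).round(3) if m.sum()>5 else '')
E
```

```text
wrist platform 0.08605928525859499
small [0, 111, 97, 117] axis -6.6 [[nan, nan], [0.5798, 0.2699]] mean [nan nan] span [   nan 0.0727]
medium [174, 152, 0, 300] axis -7.5 [[nan, nan], [0.426, 0.152]] mean [nan nan] span [   nan 0.0904]
large [162, 228, 0, 236] axis -8.2 [[nan, nan], [0.4419, 0.2864]] mean [nan nan] span [   nan 0.1091]
square [139, 84, 113, 164] axis -7.9 [[0.5593, 0.1373], [0.5592, 0.1375]] mean [0.5592 0.1374] span [0.0786 0.0787]
top 0.34 0 
top 0.36 0 
top 0.38 0 
top 0.4 168 0.006
top 0.42 216 0.004
top 0.44 241 0.006
wrist 0.34 1551 0.088
wrist 0.36 992 0.003
wrist 0.38 2018 0.003
wrist 0.4 2014 0.003
wrist 0.42 2009 0.003
wrist 0.44 2007 0.003
scene 0.34 227 0.086
scene 0.36 84 0.002
scene 0.38 139 0.002
scene 0.4 204 0.002
scene 0.42 315 0.002
scene 0.44 393 0.002cl.py:14: RuntimeWarning: Mean of empty slice.
  C=np.array([P[lab==k].mean(0) for k in range(4)])
  ret = um.true_divide(
```

Emit:
drive_tool:
  moves:
    - {"dx": 0.001,"dy": -0.003,"dz": -0.01,"wx": 0.0,"wy": 0.0,"wz": 0.0,"fingers": 0.025}
    - {"dx": 0.0,"dy": 0.0,"dz": -0.03,"wx": 0.0,"wy": 0.0,"wz": 0.0,"fingers": 0.025}
    - {"dx": 0.0,"dy": 0.0,"dz": -0.0,"wx": 0.0,"wy": 0.0,"wz": 0.0,"fingers": 0.025}

```text
time: 7.68
tcp_pos: [0.5801, 0.2687, 0.2046]
orientation: [3.141, 0.001, 1.568]
force: [-0.0, 0.3, -0.9]
grip_width: 0.345
```

```bash
python3 g.py .580 .2697 .15 90
```

```text
t 7.675 pos [0.5801 0.2687 0.2046] shift [-0.0001  0.001  -0.0546] turn [0.07 0.05 0.17] f [-0.   0.3 -0.9] w 31.7 j6 -1.32
```

Emit:
drive_tool:
  moves:
    - {"dx": 0.0,"dy": 0.001,"dz": -0.02,"wx": 0.0,"wy": 0.0,"wz": 0.0,"fingers": 0.025}
    - {"dx": 0.0,"dy": 0.0,"dz": -0.02,"wx": 0.0,"wy": 0.0,"wz": 0.0,"fingers": 0.025}
    - {"dx": 0.0,"dy": 0.0,"dz": 0.0,"wx": 0.0,"wy": 0.0,"wz": 0.0,"fingers": 0.025}

```text
time: 8.05
tcp_pos: [0.5807, 0.2698, 0.1637]
orientation: [3.139, 0.001, 1.568]
force: [0.4, -0.1, -0.6]
grip_width: 0.343
```

```bash
python3 g.py .580 .2697 .15 90
```

```text
t 8.05 pos [0.5807 0.2698 0.1637] shift [-0.0007 -0.0001 -0.0137] turn [0.05 0.17 0.18] f [ 0.4 -0.1 -0.6] w 31.5 j6 -1.32
```

Emit:
drive_tool:
  moves:
    - {"dx": 0.0,"dy": 0.0,"dz": -0.007,"wx": 0.0,"wy": 0.2,"wz": 0.0,"fingers": 0.025}
    - {"dx": 0.0,"dy": 0.0,"dz": -0.004,"wx": 0.0,"wy": 0.0,"wz": 0.0,"fingers": 0.025}
    - {"dx": 0.0,"dy": 0.0,"dz": 0.0,"wx": 0.0,"wy": 0.0,"wz": 0.0,"fingers": 0.025}

```text
time: 8.43
tcp_pos: [0.5818, 0.2701, 0.1537]
orientation: [3.14, 0.0, 1.568]
force: [-0.4, -1.3, -1.1]
grip_width: 0.346
```

```bash
python3 g.py .580 .2697 .15 90
```

```text
t 8.425 pos [0.5818 0.2701 0.1537] shift [-0.0018 -0.0004 -0.0037] turn [0.01 0.11 0.17] f [-0.4 -1.3 -1.1] w 31.8 j6 -1.32
```

Emit:
drive_tool:
  moves:
    - {"dx": -0.001,"dy": 0.0,"dz": -0.002,"wx": 0.0,"wy": 0.0,"wz": 0.0,"fingers": 0.025}
    - {"dx": 0.0,"dy": 0.0,"dz": -0.002,"wx": 0.0,"wy": 0.0,"wz": 0.0,"fingers": 0.025}
    - {"dx": 0.0,"dy": 0.0,"dz": 0.0,"wx": 0.0,"wy": 0.0,"wz": 0.0,"fingers": 0.025}

```text
time: 8.8
tcp_pos: [0.5813, 0.2703, 0.1505]
orientation: [3.138, -0.0, 1.568]
force: [-0.9, -0.8, -0.5]
grip_width: 0.345
```

Emit:
drive_tool:
  moves:
    - {"dx": 0.0,"dy": 0.0,"dz": -0.001,"wx": 0.0,"wy": 0.0,"wz": 0.0,"fingers": 0.025}
    - {"dx": 0.0,"dy": 0.0,"dz": 0.0,"wx": 0.0,"wy": 0.0,"wz": 0.0,"fingers": 0.025}

```text
time: 9.05
tcp_pos: [0.5818, 0.2704, 0.1504]
orientation: [3.136, -0.001, 1.568]
force: [-0.1, 0.5, -0.7]
grip_width: 0.343
```

Emit:
drive_tool:
  moves:
    - {"dx": 0.0,"dy": 0.0,"dz": -0.0015,"wx": 0.0,"wy": 0.2,"wz": 0.0,"fingers": 0.025}
    - {"dx": 0.0,"dy": 0.0,"dz": 0.0,"wx": 0.0,"wy": 0.0,"wz": 0.0,"fingers": 0.025}

```text
time: 9.3
tcp_pos: [0.5825, 0.2708, 0.1502]
orientation: [3.138, -0.001, 1.568]
force: [0.1, -0.1, -0.8]
grip_width: 0.344
```

Emit:
drive_tool:
  moves:
    - {"dx": 0.0,"dy": 0.0,"dz": -0.0015,"wx": 0.0,"wy": 0.0,"wz": 0.0,"fingers": 0.025}
    - {"dx": 0.0,"dy": 0.0,"dz": 0.0,"wx": 0.0,"wy": 0.0,"wz": 0.0,"fingers": 0.025}

```text
time: 9.55
tcp_pos: [0.5831, 0.2711, 0.15]
orientation: [3.137, -0.002, 1.568]
force: [-0.6, -0.3, 1.1]
grip_width: 0.346
```

Emit:
drive_tool:
  moves:
    - {"dx": -0.002,"dy": -0.001,"dz": -0.0015,"wx": 0.0,"wy": 0.0,"wz": 0.0,"fingers": 0.025}
    - {"dx": 0.0,"dy": 0.0,"dz": 0.0,"wx": 0.0,"wy": 0.0,"wz": 0.0,"fingers": 0.025}

```text
time: 9.8
tcp_pos: [0.5825, 0.271, 0.1501]
orientation: [3.132, -0.004, 1.568]
force: [-0.8, 1.1, -0.7]
grip_width: 0.343
```

```bash
python3 g.py .580 .2697 .15 90;  python3 w.py flask_small .18 d wrist scene
```

```text
t 9.8 pos [0.5825 0.271  0.1501] shift [-0.0025 -0.0013 -0.0001] turn [-0.25  0.54  0.16] f [-0.8  1.1 -0.7] w 31.5 j6 -1.32
wrist 0.77 [282. 224. 357. 344.] zmax 0.183 3486 [0.5812 0.2704 0.0168]
scene 0.82 [305. 286. 332. 331.] zmax 0.092 0 
scene 0.71 [470. 183. 500. 237.] zmax 0.18 102 [0.5845 0.2714 0.0153]
[0.5825 0.2709 0.15  ] [ 3.1326 -0.0042  1.568 ] 0.34097492256363066
```

View pics/d_wrist.png

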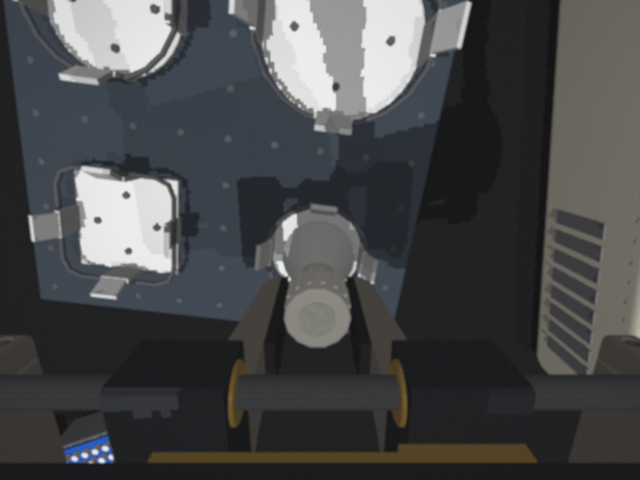

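Wrist view: the flask base sits inside the four leaves (320,250). z holds at 0.150, the predicted seated height, while I push down. Releasing.

Emit:
drive_tool:
  moves:
    - {"dx": 0.0,"dy": 0.0,"dz": 0.0,"wx": 0.0,"wy": 0.0,"wz": 0.0,"fingers": 0.038}
    - {"dx": 0.0,"dy": 0.0,"dz": 0.0,"wx": 0.0,"wy": 0.0,"wz": 0.0,"fingers": 0.06}
    - {"dx": 0.0,"dy": 0.0,"dz": 0.0,"wx": 0.0,"wy": 0.0,"wz": 0.0,"fingers": 0.06}
    - {"dx": 0.0,"dy": 0.0,"dz": 0.0,"wx": 0.0,"wy": 0.0,"wz": 0.0,"fingers": 0.06}

```text
time: 10.5
tcp_pos: [0.5811, 0.2702, 0.1477]
orientation: [3.137, -0.003, 1.568]
force: [0.3, 0.7, -0.5]
grip_width: 0.65
```

Emit:
drive_tool:
  moves:
    - {"dx": 0.0,"dy": 0.0,"dz": 0.02,"wx": 0.0,"wy": 0.5,"wz": 0.0,"fingers": 0.075}
    - {"dx": 0.0,"dy": 0.0,"dz": 0.04,"wx": 0.0,"wy": 0.0,"wz": 0.0,"fingers": 0.075}
    - {"dx": 0.0,"dy": 0.0,"dz": 0.04,"wx": 0.0,"wy": 0.0,"wz": 0.0,"fingers": 0.075}
    - {"dx": 0.0,"dy": 0.0,"dz": 0.03,"wx": 0.0,"wy": 0.0,"wz": 0.0,"fingers": 0.075}

```text
time: 11.0
tcp_pos: [0.578, 0.2693, 0.2767]
orientation: [-3.129, -0.0, 1.568]
force: [0.2, 0.2, -0.0]
grip_width: 0.816
```

```bash
python3 w.py flask_small .18 e wrist scene;python3 g.py .439 -.0775 .28 90
```

```text
wrist 0.78 [  0. 256.  74. 314.] zmax 0.094 0 
wrist 0.55 [293. 202. 344. 264.] zmax 0.182 1129 [0.5819 0.2714 0.0168]
scene 0.83 [470. 185. 502. 235.] zmax 0.18 137 [0.5822 0.2715 0.0166]
scene 0.77 [306. 283. 331. 330.] zmax 0.092 0 
[0.5778 0.2692 0.2743] [-3.1272e+00  2.0000e-04  1.5676e+00] 0.813698846400675
t 11.2 pos [0.5778 0.2692 0.2743] shift [-0.1388 -0.3467  0.0057] turn [ 0.01 -0.82  0.18] f [-0.6  0.5 -0.7] w 74.8 j6 -1.32
```

View pics/e_scene.png

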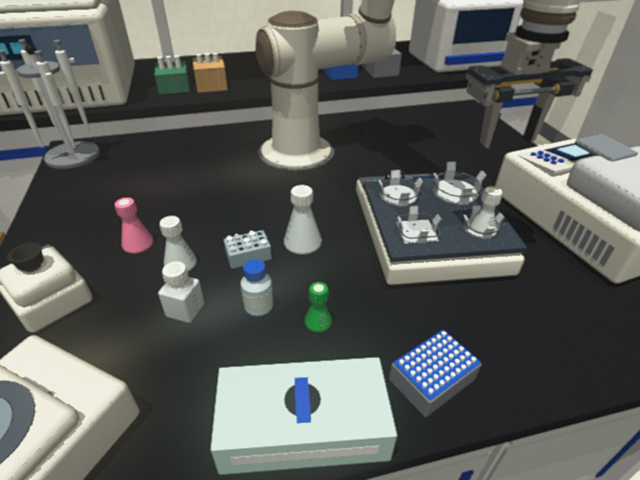

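The small flask stands in its clamp at (485,210), with the top at 0.180 m as expected. Next is the large one.

Emit:
drive_tool:
  moves:
    - {"dx": -0.02,"dy": -0.05,"dz": 0.0,"wx": 0.0,"wy": -0.8,"wz": 0.2,"fingers": 0.078}
    - {"dx": -0.02,"dy": -0.05,"dz": 0.0,"wx": 0.0,"wy": 0.0,"wz": 0.0,"fingers": 0.078}
    - {"dx": -0.02,"dy": -0.05,"dz": 0.0,"wx": 0.0,"wy": 0.0,"wz": 0.0,"fingers": 0.078}
    - {"dx": -0.02,"dy": -0.05,"dz": 0.0,"wx": 0.0,"wy": 0.0,"wz": 0.0,"fingers": 0.078}
    - {"dx": -0.02,"dy": -0.05,"dz": 0.0,"wx": 0.0,"wy": 0.0,"wz": 0.0,"fingers": 0.078}
    - {"dx": -0.02,"dy": -0.05,"dz": 0.0,"wx": 0.0,"wy": 0.0,"wz": 0.0,"fingers": 0.078}
    - {"dx": -0.02,"dy": -0.035,"dz": 0.0,"wx": 0.0,"wy": 0.0,"wz": 0.0,"fingers": 0.078}
    - {"dx": 0.0,"dy": 0.0,"dz": 0.0,"wx": 0.0,"wy": 0.0,"wz": 0.0,"fingers": 0.078}

```text
time: 12.2
tcp_pos: [0.4233, -0.0732, 0.2518]
orientation: [-3.11, -0.003, 1.573]
force: [-0.2, 0.5, 0.1]
grip_width: 0.849
```

```bash
python3 w.py flask_large .143 f wrist scene;python3 g.py .439 -.0775 .11 90
```

```text
wrist 0.9 [284. 191. 348. 278.] zmax 0.145 1852 [ 0.4378 -0.079   0.0227]
wrist 0.51 [613. 209. 640. 289.] zmax 0.114 0 
wrist 0.43 [ 11. 204. 128. 276.] zmax 0.118 0 
scene 0.94 [285. 182. 320. 254.] zmax 0.142 201 [ 0.4402 -0.0763  0.0224]
[ 0.4251 -0.071   0.2531] [-3.1121e+00 -3.1000e-03  1.5779e+00] 0.8440972710056006
t 12.4 pos [ 0.4251 -0.071   0.2531] shift [ 0.0139 -0.0065 -0.1431] turn [-0.17 -1.69 -0.41] f [ 0.3  0.3 -0.3] w 77.6 j6 -2.02
```

Emit:
drive_tool:
  moves:
    - {"dx": 0.014,"dy": -0.007,"dz": -0.02,"wx": -0.2,"wy": -1.7,"wz": -0.4,"fingers": 0.078}
    - {"dx": 0.0,"dy": 0.0,"dz": -0.03,"wx": 0.0,"wy": 0.0,"wz": 0.0,"fingers": 0.078}
    - {"dx": 0.0,"dy": 0.0,"dz": -0.02,"wx": 0.0,"wy": 0.0,"wz": 0.0,"fingers": 0.078}
    - {"dx": 0.0,"dy": 0.0,"dz": 0.0,"wx": 0.0,"wy": 0.0,"wz": 0.0,"fingers": 0.078}

```text
time: 12.9
tcp_pos: [0.4416, -0.0735, 0.1809]
orientation: [3.14, -0.0, 1.579]
force: [0.4, 0.6, -0.8]
grip_width: 0.85
```

```bash
python3 g.py .439 -.0775 .11 90
```

```text
t 12.9 pos [ 0.4416 -0.0735  0.1809] shift [-0.0026 -0.004  -0.0709] turn [-0.02  0.09 -0.49] f [ 0.4  0.6 -0.8] w 78.1 j6 -2.02
```

Emit:
drive_tool:
  moves:
    - {"dx": -0.003,"dy": -0.004,"dz": -0.02,"wx": 0.0,"wy": 0.0,"wz": -0.4,"fingers": 0.078}
    - {"dx": 0.0,"dy": 0.0,"dz": -0.03,"wx": 0.0,"wy": 0.0,"wz": 0.0,"fingers": 0.078}
    - {"dx": 0.0,"dy": 0.0,"dz": -0.015,"wx": 0.0,"wy": 0.0,"wz": 0.0,"fingers": 0.078}
    - {"dx": 0.0,"dy": 0.0,"dz": 0.0,"wx": 0.0,"wy": 0.0,"wz": 0.0,"fingers": 0.078}

```text
time: 13.4
tcp_pos: [0.4423, -0.0762, 0.1183]
orientation: [3.134, 0.002, 1.577]
force: [0.2, 0.7, -0.2]
grip_width: 0.847
```

```bash
python3 g.py .439 -.0775 .11 90
```

```text
t 13.4 pos [ 0.4423 -0.0762  0.1183] shift [-0.0033 -0.0013 -0.0083] turn [ 0.11  0.44 -0.38] f [ 0.2  0.7 -0.2] w 77.8 j6 -2.02
```

Emit:
drive_tool:
  moves:
    - {"dx": -0.003,"dy": -0.001,"dz": -0.008,"wx": 0.1,"wy": 0.5,"wz": 0.0,"fingers": 0.078}
    - {"dx": 0.0,"dy": 0.0,"dz": 0.0,"wx": 0.0,"wy": 0.0,"wz": 0.0,"fingers": 0.055}
    - {"dx": 0.0,"dy": 0.0,"dz": 0.0,"wx": 0.0,"wy": 0.0,"wz": 0.0,"fingers": 0.035}
    - {"dx": 0.0,"dy": 0.0,"dz": 0.0,"wx": 0.0,"wy": 0.0,"wz": 0.0,"fingers": 0.035}
    - {"dx": 0.0,"dy": 0.0,"dz": 0.0,"wx": 0.0,"wy": 0.0,"wz": 0.0,"fingers": 0.035}
    - {"dx": 0.0,"dy": 0.0,"dz": 0.0,"wx": 0.0,"wy": 0.0,"wz": 0.0,"fingers": 0.035}
  newtons: 20

```text
time: 14.15
tcp_pos: [0.4413, -0.0781, 0.113]
orientation: [3.138, 0.002, 1.578]
force: [0.6, 1.0, -0.4]
grip_width: 0.474
```

```bash
python3 g.py .439 -.0775 .11 90
```

```text
t 14.15 pos [ 0.4413 -0.0781  0.113 ] shift [-0.0023  0.0006 -0.003 ] turn [ 0.14  0.19 -0.41] f [ 0.6  1.  -0.4] w 43.5 j6 -2.02
```

Emit:
drive_tool:
  moves:
    - {"dx": 0.0,"dy": 0.0,"dz": 0.02,"wx": 0.0,"wy": 0.0,"wz": 0.0,"fingers": 0.035}
    - {"dx": 0.0,"dy": 0.0,"dz": 0.04,"wx": 0.0,"wy": 0.0,"wz": 0.0,"fingers": 0.035}
    - {"dx": 0.0,"dy": 0.0,"dz": 0.045,"wx": 0.0,"wy": 0.0,"wz": 0.0,"fingers": 0.035}
    - {"dx": 0.0,"dy": 0.0,"dz": 0.04,"wx": 0.0,"wy": 0.0,"wz": 0.0,"fingers": 0.035}
    - {"dx": 0.0,"dy": 0.0,"dz": 0.02,"wx": 0.0,"wy": 0.0,"wz": 0.0,"fingers": 0.035}

```text
time: 14.78
tcp_pos: [0.4375, -0.0764, 0.2789]
orientation: [-3.137, -0.002, 1.578]
force: [0.4, -0.2, -2.2]
grip_width: 0.476
```

Emit:
drive_tool:
  moves:
    - {"dx": 0.0,"dy": 0.03,"dz": 0.0,"wx": 0.0,"wy": 0.0,"wz": 0.0,"fingers": 0.035}
    - {"dx": 0.0,"dy": 0.045,"dz": 0.0,"wx": 0.0,"wy": 0.0,"wz": 0.0,"fingers": 0.035}
    - {"dx": 0.0,"dy": 0.045,"dz": 0.0,"wx": 0.0,"wy": 0.0,"wz": 0.0,"fingers": 0.035}
    - {"dx": 0.0,"dy": 0.045,"dz": 0.0,"wx": 0.0,"wy": 0.0,"wz": 0.0,"fingers": 0.035}

```text
time: 15.28
tcp_pos: [0.4378, 0.0902, 0.2804]
orientation: [-3.14, 0.0, 1.571]
force: [-0.6, -0.2, -1.8]
grip_width: 0.474
```

```bash
python3 g.py .444 .2865 .275 90
```

```text
t 15.275 pos [0.4378 0.0902 0.2804] shift [ 0.0062  0.1963 -0.0054] turn [ 0.02 -0.12  0.01] f [-0.6 -0.2 -1.8] w 43.6 j6 -1.64
```

Emit:
drive_tool:
  moves:
    - {"dx": 0.001,"dy": 0.045,"dz": 0.0,"wx": 0.0,"wy": 0.0,"wz": 0.0,"fingers": 0.035}
    - {"dx": 0.002,"dy": 0.045,"dz": 0.0,"wx": 0.0,"wy": 0.0,"wz": 0.0,"fingers": 0.035}
    - {"dx": 0.002,"dy": 0.045,"dz": 0.0,"wx": 0.0,"wy": 0.0,"wz": 0.0,"fingers": 0.035}
    - {"dx": 0.001,"dy": 0.04,"dz": 0.0,"wx": 0.0,"wy": 0.0,"wz": 0.0,"fingers": 0.035}
    - {"dx": 0.0,"dy": 0.01,"dz": 0.0,"wx": 0.0,"wy": 0.0,"wz": 0.0,"fingers": 0.035}
    - {"dx": 0.0,"dy": 0.0,"dz": 0.0,"wx": 0.0,"wy": 0.0,"wz": 0.0,"fingers": 0.035}

```text
time: 16.02
tcp_pos: [0.4411, 0.2829, 0.2777]
orientation: [-3.136, 0.002, 1.575]
force: [0.3, 0.2, -2.0]
grip_width: 0.476
```

```bash
python3 g.py .444 .2865 .275 90; python3 w.py flask_large .31 g wrist scene
```

```text
t 16.025 pos [0.4411 0.2829 0.2777] shift [ 0.0029  0.0036 -0.0027] turn [ 0.13 -0.34 -0.23] f [ 0.3  0.2 -2. ] w 43.7 j6 -1.24
wrist 0.75 [269. 183. 369. 354.] zmax 0.309 6096 [0.438  0.2823 0.0221]
scene 0.84 [441.  92. 485. 170.] zmax 0.306 116 [0.4377 0.2788 0.0238]
scene 0.56 [160. 264. 202. 323.] zmax 0.11 0 
[0.4416 0.2819 0.2781] [-3.1364e+00  1.9000e-03  1.5724e+00] 0.47460374728664745
```

View pics/g_wrist.png

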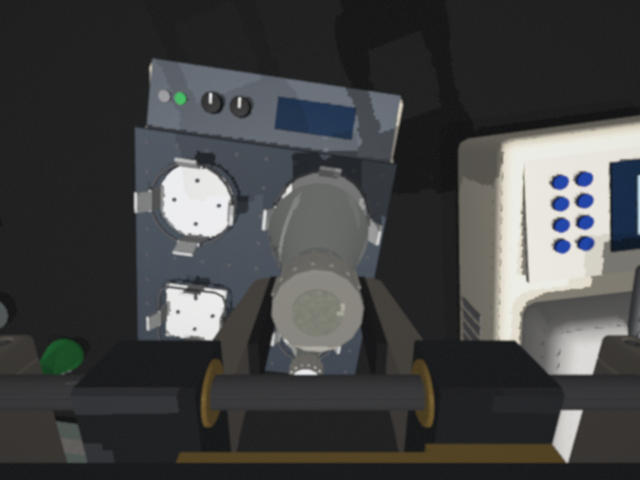

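Emit:
drive_tool:
  moves:
    - {"dx": 0.004,"dy": 0.005,"dz": -0.01,"wx": 0.1,"wy": -0.3,"wz": 0.0,"fingers": 0.035}
    - {"dx": 0.0,"dy": 0.0,"dz": -0.02,"wx": 0.0,"wy": 0.0,"wz": 0.0,"fingers": 0.035}
    - {"dx": 0.0,"dy": 0.0,"dz": 0.0,"wx": 0.0,"wy": 0.0,"wz": 0.0,"fingers": 0.035}

```text
time: 16.6
tcp_pos: [0.4465, 0.2855, 0.2466]
orientation: [3.141, 0.0, 1.569]
force: [-0.5, 0.0, -2.1]
grip_width: 0.475
```

```bash
python3 g.py .445 .2865 .201 90
```

```text
t 16.6 pos [0.4465 0.2855 0.2466] shift [-0.0015  0.001  -0.0456] turn [0.   0.06 0.09] f [-0.5  0.  -2.1] w 43.7 j6 -1.23
```

Emit:
drive_tool:
  moves:
    - {"dx": -0.002,"dy": 0.001,"dz": -0.015,"wx": 0.0,"wy": 0.0,"wz": 0.0,"fingers": 0.035}
    - {"dx": 0.0,"dy": 0.0,"dz": -0.015,"wx": 0.0,"wy": 0.0,"wz": 0.0,"fingers": 0.035}
    - {"dx": 0.0,"dy": 0.0,"dz": 0.0,"wx": 0.0,"wy": 0.0,"wz": 0.0,"fingers": 0.035}

```text
time: 16.98
tcp_pos: [0.4447, 0.2864, 0.215]
orientation: [3.14, -0.0, 1.569]
force: [-0.7, -0.4, -1.9]
grip_width: 0.474
```

```bash
python3 g.py .445 .2865 .201 90
```

```text
t 16.975 pos [0.4447 0.2864 0.215 ] shift [ 0.0003  0.0001 -0.014 ] turn [-0.01  0.1   0.13] f [-0.7 -0.4 -1.9] w 43.6 j6 -1.22
```

Emit:
drive_tool:
  moves:
    - {"dx": 0.0,"dy": 0.0,"dz": -0.007,"wx": 0.0,"wy": 0.1,"wz": 0.0,"fingers": 0.035}
    - {"dx": -0.001,"dy": 0.0,"dz": -0.004,"wx": 0.0,"wy": 0.0,"wz": 0.0,"fingers": 0.035}
    - {"dx": 0.0,"dy": 0.0,"dz": 0.0,"wx": 0.0,"wy": 0.0,"wz": 0.0,"fingers": 0.035}

```text
time: 17.35
tcp_pos: [0.4441, 0.2866, 0.2039]
orientation: [3.141, -0.001, 1.569]
force: [0.8, -0.2, -1.3]
grip_width: 0.471
```

Emit:
drive_tool:
  moves:
    - {"dx": 0.0,"dy": 0.0,"dz": -0.002,"wx": 0.0,"wy": 0.1,"wz": 0.0,"fingers": 0.035}
    - {"dx": 0.0,"dy": 0.0,"dz": 0.0,"wx": 0.0,"wy": 0.0,"wz": 0.0,"fingers": 0.035}

```text
time: 17.6
tcp_pos: [0.4444, 0.2867, 0.2023]
orientation: [3.141, -0.001, 1.569]
force: [-0.0, 0.5, -1.5]
grip_width: 0.477
```

Emit:
drive_tool:
  moves:
    - {"dx": 0.0,"dy": 0.0,"dz": -0.002,"wx": 0.0,"wy": 0.1,"wz": 0.0,"fingers": 0.035}
    - {"dx": 0.0,"dy": 0.0,"dz": 0.0,"wx": 0.0,"wy": 0.0,"wz": 0.0,"fingers": 0.035}

```text
time: 17.85
tcp_pos: [0.445, 0.2871, 0.2013]
orientation: [3.142, -0.002, 1.569]
force: [0.6, -0.1, -1.9]
grip_width: 0.475
```

Emit:
drive_tool:
  moves:
    - {"dx": 0.0,"dy": 0.0,"dz": -0.002,"wx": 0.0,"wy": 0.1,"wz": 0.0,"fingers": 0.035}
    - {"dx": 0.0,"dy": 0.0,"dz": 0.0,"wx": 0.0,"wy": 0.0,"wz": 0.0,"fingers": 0.035}

```text
time: 18.1
tcp_pos: [0.4458, 0.2875, 0.2015]
orientation: [3.141, -0.003, 1.569]
force: [0.3, 0.1, -1.2]
grip_width: 0.471
```

Emit:
drive_tool:
  moves:
    - {"dx": 0.0,"dy": 0.0,"dz": -0.002,"wx": 0.0,"wy": 0.0,"wz": 0.0,"fingers": 0.035}

```text
time: 18.23
tcp_pos: [0.4465, 0.2879, 0.2011]
orientation: [3.139, -0.004, 1.569]
force: [-3.9, -0.1, 13.4]
grip_width: 0.477
```

```bash
python3 g.py .445 .2865 .201 90; python3 w.py flask_large .230 i wrist scene
```

```text
t 18.225 pos [0.4465 0.2879 0.2011] shift [-0.0015 -0.0014 -0.0001] turn [-0.22  0.16  0.11] f [-3.9 -0.1 13.4] w 43.9 j6 -1.23
wrist 0.85 [265. 182. 371. 353.] zmax 0.233 6378 [0.4428 0.2872 0.0229]
scene 0.57 [438. 127. 484. 199.] zmax 0.23 162 [0.447  0.288  0.0258]
[0.4464 0.2878 0.2012] [ 3.1389 -0.0035  1.569 ] 0.4716735510530796
```

View pics/i_scene.png

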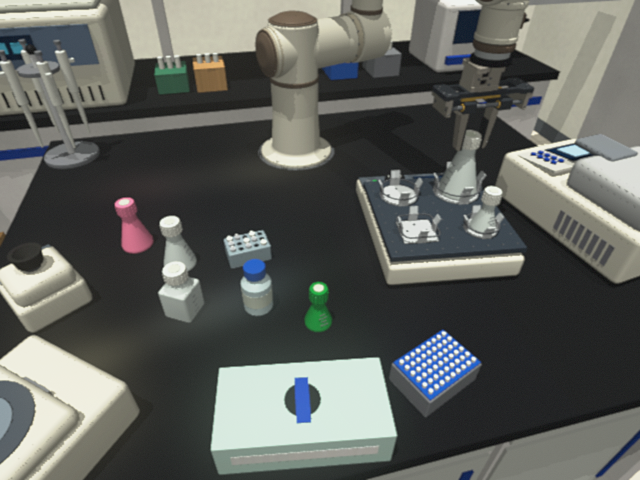

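Contact force is 13 N and the cap top reads 0.230, so it is seated. The scene view shows the large flask in its clamp at (458,175). Releasing.

Emit:
drive_tool:
  moves:
    - {"dx": 0.0,"dy": 0.0,"dz": 0.0,"wx": 0.0,"wy": 0.0,"wz": 0.0,"fingers": 0.05}
    - {"dx": 0.0,"dy": 0.0,"dz": 0.0,"wx": 0.0,"wy": 0.0,"wz": 0.0,"fingers": 0.075}
    - {"dx": 0.0,"dy": 0.0,"dz": 0.0,"wx": 0.0,"wy": 0.0,"wz": 0.0,"fingers": 0.075}
    - {"dx": 0.0,"dy": 0.0,"dz": 0.0,"wx": 0.0,"wy": 0.0,"wz": 0.0,"fingers": 0.075}

```text
time: 18.92
tcp_pos: [0.4463, 0.2876, 0.2004]
orientation: [3.139, -0.003, 1.569]
force: [-0.1, -0.4, -0.3]
grip_width: 0.813
```

Emit:
drive_tool:
  moves:
    - {"dx": 0.0,"dy": 0.0,"dz": 0.02,"wx": 0.0,"wy": 0.0,"wz": 0.0,"fingers": 0.075}
    - {"dx": 0.0,"dy": 0.0,"dz": 0.03,"wx": 0.0,"wy": 0.0,"wz": 0.0,"fingers": 0.075}
    - {"dx": 0.0,"dy": 0.0,"dz": 0.03,"wx": 0.0,"wy": 0.0,"wz": 0.0,"fingers": 0.075}
    - {"dx": 0.0,"dy": -0.04,"dz": 0.0,"wx": 0.0,"wy": 0.0,"wz": 0.0,"fingers": 0.075}
    - {"dx": 0.0,"dy": -0.05,"dz": 0.0,"wx": 0.0,"wy": 0.0,"wz": 0.0,"fingers": 0.075}
    - {"dx": 0.0,"dy": -0.05,"dz": 0.0,"wx": 0.0,"wy": 0.0,"wz": 0.0,"fingers": 0.075}
    - {"dx": 0.0,"dy": -0.05,"dz": 0.0,"wx": 0.0,"wy": 0.0,"wz": 0.0,"fingers": 0.075}
    - {"dx": 0.0,"dy": -0.05,"dz": 0.0,"wx": 0.0,"wy": 0.0,"wz": 0.0,"fingers": 0.075}

```text
time: 19.92
tcp_pos: [0.4445, 0.0431, 0.2814]
orientation: [3.14, -0.002, 1.576]
force: [-0.1, 0.3, -0.6]
grip_width: 0.815
```

Emit:
drive_tool:
  moves:
    - {"dx": 0.0,"dy": -0.055,"dz": 0.0,"wx": 0.0,"wy": 0.0,"wz": 0.0,"fingers": 0.075}
    - {"dx": 0.0,"dy": -0.055,"dz": 0.0,"wx": 0.0,"wy": 0.0,"wz": 0.0,"fingers": 0.075}
    - {"dx": 0.0,"dy": -0.055,"dz": 0.0,"wx": 0.0,"wy": 0.0,"wz": 0.0,"fingers": 0.075}
    - {"dx": 0.0,"dy": -0.055,"dz": 0.0,"wx": 0.0,"wy": 0.0,"wz": 0.0,"fingers": 0.075}
    - {"dx": 0.0,"dy": -0.055,"dz": 0.0,"wx": 0.0,"wy": 0.0,"wz": 0.0,"fingers": 0.075}
    - {"dx": 0.0,"dy": -0.055,"dz": 0.0,"wx": 0.0,"wy": 0.0,"wz": 0.0,"fingers": 0.075}

```text
time: 20.68
tcp_pos: [0.4427, -0.2975, 0.2814]
orientation: [3.137, -0.002, 1.575]
force: [0.1, -0.4, 0.8]
grip_width: 0.817
```

```bash
python3 g.py .447 -.349 .084 90; python3 w.py flask_medium .117 j wrist scene; python3 w.py flask_large .23 k scene top
```

```text
t 20.675 pos [ 0.4427 -0.2975  0.2814] shift [ 0.0043 -0.0515 -0.1974] turn [-0.1   0.24 -0.26] f [ 0.1 -0.4  0.8] w 75.0 j6 -2.4
wrist 0.95 [250. 177. 301. 242.] zmax 0.119 1028 [ 0.4473 -0.3511  0.0199]
wrist 0.78 [144. 105. 226. 163.] zmax 0.119 1338 [ 0.3564 -0.4439  0.02  ]
scene 0.82 [117. 199. 154. 254.] zmax 0.115 155 [ 0.3555 -0.443   0.0196]
scene 0.61 [160. 216. 195. 273.] zmax 0.115 184 [ 0.4456 -0.3479  0.0209]
[ 0.4428 -0.2959  0.281 ] [ 3.1382e+00 -3.1000e-03  1.5742e+00] 0.8176849376203044
scene 0.56 [438. 127. 483. 199.] zmax 0.229 192 [0.4426 0.2883 0.0235]
top 0.83 [136. 257. 185. 292.] zmax 0.232 335 [0.443  0.2847 0.0224]
[ 0.4434 -0.2943  0.2817] [ 3.1373e+00 -1.7000e-03  1.5776e+00] 0.8176279321789258
```

View pics/j_wrist.png

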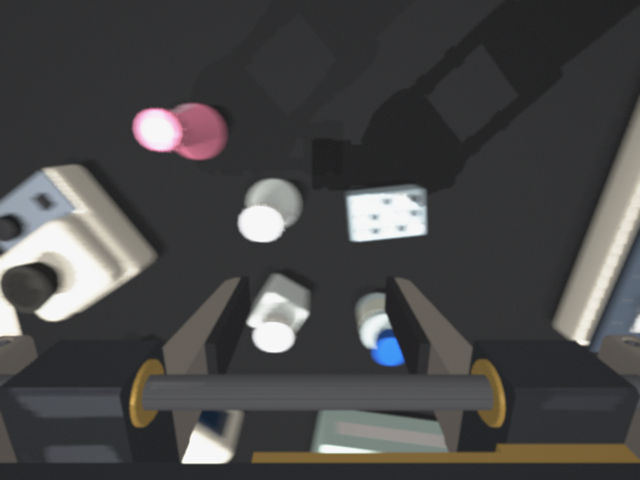

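Emit:
drive_tool:
  moves:
    - {"dx": 0.002,"dy": -0.03,"dz": -0.01,"wx": 0.0,"wy": 0.2,"wz": -0.3,"fingers": 0.075}
    - {"dx": 0.002,"dy": -0.025,"dz": -0.03,"wx": 0.0,"wy": 0.0,"wz": 0.0,"fingers": 0.075}
    - {"dx": 0.0,"dy": 0.0,"dz": -0.04,"wx": 0.0,"wy": 0.0,"wz": 0.0,"fingers": 0.075}
    - {"dx": 0.0,"dy": 0.0,"dz": -0.03,"wx": 0.0,"wy": 0.0,"wz": 0.0,"fingers": 0.075}
    - {"dx": 0.0,"dy": 0.0,"dz": 0.0,"wx": 0.0,"wy": 0.0,"wz": 0.0,"fingers": 0.075}

```text
time: 21.7
tcp_pos: [0.4501, -0.3453, 0.1718]
orientation: [3.137, 0.002, 1.581]
force: [0.1, 0.4, 1.4]
grip_width: 0.818
```

```bash
python3 g.py .447 -.350 .084 90
```

```text
t 21.7 pos [ 0.4501 -0.3453  0.1718] shift [-0.0031 -0.0047 -0.0878] turn [ 0.11  0.26 -0.61] f [0.1 0.4 1.4] w 75.1 j6 -2.45
```

Emit:
drive_tool:
  moves:
    - {"dx": -0.004,"dy": -0.005,"dz": -0.02,"wx": 0.0,"wy": 0.2,"wz": -0.6,"fingers": 0.075}
    - {"dx": 0.0,"dy": 0.0,"dz": -0.035,"wx": 0.0,"wy": 0.0,"wz": 0.0,"fingers": 0.075}
    - {"dx": 0.0,"dy": 0.0,"dz": -0.022,"wx": 0.0,"wy": 0.0,"wz": 0.0,"fingers": 0.075}
    - {"dx": 0.0,"dy": 0.0,"dz": 0.0,"wx": 0.0,"wy": 0.0,"wz": 0.0,"fingers": 0.075}

```text
time: 22.2
tcp_pos: [0.448, -0.3518, 0.0963]
orientation: [3.136, 0.009, 1.572]
force: [0.9, -0.1, 0.5]
grip_width: 0.816
```

```bash
python3 g.py .447 -.350 .084 90
```

```text
t 22.2 pos [ 0.448  -0.3518  0.0963] shift [-0.001   0.0018 -0.0123] turn [ 0.51  0.33 -0.07] f [ 0.9 -0.1  0.5] w 75.0 j6 -2.45
```

Emit:
drive_tool:
  moves:
    - {"dx": -0.002,"dy": 0.002,"dz": -0.012,"wx": 0.5,"wy": 0.3,"wz": 0.0,"fingers": 0.075}
    - {"dx": 0.0,"dy": 0.0,"dz": 0.0,"wx": 0.0,"wy": 0.0,"wz": 0.0,"fingers": 0.075}

```text
time: 22.45
tcp_pos: [0.4468, -0.3508, 0.0857]
orientation: [3.139, 0.002, 1.572]
force: [0.4, 0.6, 0.5]
grip_width: 0.819
```

```bash
python3 g.py .447 -.350 .084 90
```

```text
t 22.45 pos [ 0.4468 -0.3508  0.0857] shift [ 0.0002  0.0008 -0.0017] turn [ 0.13  0.13 -0.07] f [0.4 0.6 0.5] w 75.3 j6 -2.45
```

Emit:
drive_tool:
  moves:
    - {"dx": 0.0,"dy": 0.0,"dz": -0.001,"wx": 0.1,"wy": 0.1,"wz": 0.0,"fingers": 0.05}
    - {"dx": 0.0,"dy": 0.0,"dz": 0.0,"wx": 0.0,"wy": 0.0,"wz": 0.0,"fingers": 0.03}
    - {"dx": 0.0,"dy": 0.0,"dz": 0.0,"wx": 0.0,"wy": 0.0,"wz": 0.0,"fingers": 0.03}
    - {"dx": 0.0,"dy": 0.0,"dz": 0.0,"wx": 0.0,"wy": 0.0,"wz": 0.0,"fingers": 0.03}
    - {"dx": 0.0,"dy": 0.0,"dz": 0.0,"wx": 0.0,"wy": 0.0,"wz": 0.0,"fingers": 0.03}
  newtons: 18

```text
time: 23.08
tcp_pos: [0.4478, -0.3519, 0.0866]
orientation: [3.139, 0.003, 1.572]
force: [-0.8, -0.4, -1.8]
grip_width: 0.412
```

```bash
python3 g.py .447 -.350 .084 90
```

```text
t 23.075 pos [ 0.4478 -0.3519  0.0866] shift [-0.0008  0.0019 -0.0026] turn [ 0.18  0.16 -0.07] f [-0.8 -0.4 -1.8] w 37.9 j6 -2.45
```

Emit:
drive_tool:
  moves:
    - {"dx": 0.0,"dy": 0.0,"dz": 0.02,"wx": 0.0,"wy": 0.0,"wz": 0.0,"fingers": 0.03}
    - {"dx": 0.0,"dy": 0.0,"dz": 0.04,"wx": 0.0,"wy": 0.0,"wz": 0.0,"fingers": 0.03}
    - {"dx": 0.0,"dy": 0.0,"dz": 0.045,"wx": 0.0,"wy": 0.0,"wz": 0.0,"fingers": 0.03}
    - {"dx": 0.0,"dy": 0.0,"dz": 0.04,"wx": 0.0,"wy": 0.0,"wz": 0.0,"fingers": 0.03}
    - {"dx": 0.0,"dy": 0.0,"dz": 0.01,"wx": 0.0,"wy": 0.0,"wz": 0.0,"fingers": 0.03}

```text
time: 23.7
tcp_pos: [0.4456, -0.3495, 0.2428]
orientation: [-3.14, -0.002, 1.572]
force: [0.5, -0.3, -1.0]
grip_width: 0.41
```

Emit:
drive_tool:
  moves:
    - {"dx": 0.0,"dy": 0.03,"dz": 0.0,"wx": 0.0,"wy": 0.0,"wz": 0.0,"fingers": 0.03}
    - {"dx": 0.0,"dy": 0.045,"dz": 0.0,"wx": 0.0,"wy": 0.0,"wz": 0.0,"fingers": 0.03}
    - {"dx": 0.0,"dy": 0.05,"dz": 0.0,"wx": 0.0,"wy": 0.0,"wz": 0.0,"fingers": 0.03}
    - {"dx": 0.0,"dy": 0.05,"dz": 0.0,"wx": 0.0,"wy": 0.0,"wz": 0.0,"fingers": 0.03}
    - {"dx": 0.0,"dy": 0.05,"dz": 0.0,"wx": 0.0,"wy": 0.0,"wz": 0.0,"fingers": 0.03}
    - {"dx": 0.0,"dy": 0.05,"dz": 0.0,"wx": 0.0,"wy": 0.0,"wz": 0.0,"fingers": 0.03}
    - {"dx": 0.0,"dy": 0.05,"dz": 0.0,"wx": 0.0,"wy": 0.0,"wz": 0.0,"fingers": 0.03}

```text
time: 24.58
tcp_pos: [0.4402, -0.0158, 0.2313]
orientation: [-3.128, -0.01, 1.565]
force: [0.5, 0.2, -1.1]
grip_width: 0.409
```

```bash
python3 g.py .427 .1518 .25 90
```

```text
t 24.575 pos [ 0.4402 -0.0158  0.2313] shift [-0.0132  0.1676  0.0187] turn [-0.57 -0.77  0.35] f [ 0.5  0.2 -1.1] w 37.6 j6 -1.88
```

Emit:
drive_tool:
  moves:
    - {"dx": -0.003,"dy": 0.03,"dz": 0.015,"wx": -0.6,"wy": -0.8,"wz": 0.3,"fingers": 0.03}
    - {"dx": -0.003,"dy": 0.045,"dz": 0.005,"wx": 0.0,"wy": 0.0,"wz": 0.0,"fingers": 0.03}
    - {"dx": -0.003,"dy": 0.045,"dz": 0.0,"wx": 0.0,"wy": 0.0,"wz": 0.0,"fingers": 0.03}
    - {"dx": -0.003,"dy": 0.03,"dz": 0.0,"wx": 0.0,"wy": 0.0,"wz": 0.0,"fingers": 0.03}
    - {"dx": 0.0,"dy": 0.005,"dz": 0.0,"wx": 0.0,"wy": 0.0,"wz": 0.0,"fingers": 0.03}
    - {"dx": 0.0,"dy": 0.0,"dz": 0.0,"wx": 0.0,"wy": 0.0,"wz": 0.0,"fingers": 0.03}

```text
time: 25.32
tcp_pos: [0.4221, 0.1467, 0.2417]
orientation: [-3.127, -0.0, 1.575]
force: [0.0, -0.1, -0.2]
grip_width: 0.408
```

```bash
python3 g.py .427 .1518 .25 90; python3 w.py flask_medium .28 l wrist
```

```text
t 25.325 pos [0.4221 0.1467 0.2417] shift [0.0049 0.0051 0.0083] turn [-0.01 -0.81 -0.24] f [ 0.  -0.1 -0.2] w 37.5 j6 -1.51
wrist 0.77 [277. 202. 361. 351.] zmax 0.274 68 [0.4179 0.1481 0.0142]
wrist 0.69 [416. 208. 590. 345.] zmax 0.232 0 
wrist 0.66 [274. 333. 347. 378.] zmax 0.119 0 
[0.4223 0.1462 0.242 ] [-3.1279e+00 -4.0000e-04  1.5736e+00] 0.41063055459125686
```

View pics/l_wrist.png

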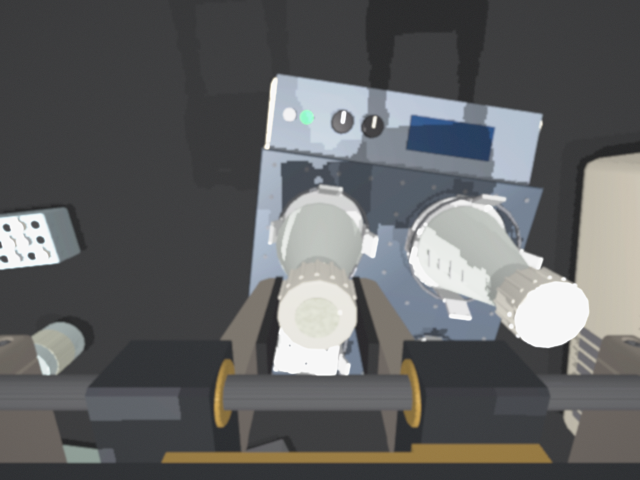

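Emit:
drive_tool:
  moves:
    - {"dx": 0.005,"dy": 0.005,"dz": 0.0,"wx": 0.0,"wy": -0.8,"wz": 0.0,"fingers": 0.03}
    - {"dx": 0.0,"dy": 0.0,"dz": -0.015,"wx": 0.0,"wy": 0.0,"wz": 0.0,"fingers": 0.03}
    - {"dx": 0.0,"dy": 0.0,"dz": 0.0,"wx": 0.0,"wy": 0.0,"wz": 0.0,"fingers": 0.03}

```text
time: 25.8
tcp_pos: [0.428, 0.1497, 0.2255]
orientation: [3.141, 0.0, 1.57]
force: [0.9, 0.1, -1.0]
grip_width: 0.407
```

```bash
python3 g.py .4275 .1518 .175 90; python3 w.py flask_medium .255 m wrist
```

```text
t 25.8 pos [0.428  0.1497 0.2255] shift [-0.0005  0.0021 -0.0505] turn [0.01 0.04 0.03] f [ 0.9  0.1 -1. ] w 37.4 j6 -1.5
[0.4289 0.1499 0.227 ] [ 3.1382e+00 -1.0000e-04  1.5705e+00] 0.4102161688170749
```

Emit:
drive_tool:
  moves:
    - {"dx": -0.001,"dy": 0.002,"dz": -0.015,"wx": 0.0,"wy": 0.2,"wz": 0.0,"fingers": 0.03}
    - {"dx": 0.0,"dy": 0.0,"dz": -0.02,"wx": 0.0,"wy": 0.0,"wz": 0.0,"fingers": 0.03}
    - {"dx": 0.0,"dy": 0.0,"dz": 0.0,"wx": 0.0,"wy": 0.0,"wz": 0.0,"fingers": 0.03}

```text
time: 26.28
tcp_pos: [0.4277, 0.1521, 0.1901]
orientation: [-3.141, -0.0, 1.57]
force: [-0.6, -0.4, -0.3]
grip_width: 0.411
```

```bash
python3 g.py .4275 .1518 .175 90; python3 w.py flask_medium .22 n wrist
```

```text
t 26.275 pos [0.4277 0.1521 0.1901] shift [-0.0002 -0.0003 -0.0151] turn [-0.01 -0.01  0.02] f [-0.6 -0.4 -0.3] w 37.8 j6 -1.5
wrist 0.64 [276. 202. 361. 352.] zmax 0.222 4793 [0.4261 0.1515 0.0198]
[0.429  0.1522 0.192 ] [ 3.1382e+00 -5.0000e-04  1.5704e+00] 0.4111090620676816
```

Cap centre (0.4261, 0.1515) is right over the clamp centre. Lowering.

Emit:
drive_tool:
  moves:
    - {"dx": -0.001,"dy": 0.0,"dz": -0.007,"wx": 0.0,"wy": 0.2,"wz": 0.0,"fingers": 0.03}
    - {"dx": 0.0,"dy": 0.0,"dz": -0.005,"wx": 0.0,"wy": 0.0,"wz": 0.0,"fingers": 0.03}
    - {"dx": 0.0,"dy": 0.0,"dz": -0.002,"wx": 0.0,"wy": 0.0,"wz": 0.0,"fingers": 0.03}

```text
time: 26.75
tcp_pos: [0.429, 0.1523, 0.1787]
orientation: [3.139, -0.001, 1.57]
force: [0.5, 1.0, -1.0]
grip_width: 0.411
```

Emit:
drive_tool:
  moves:
    - {"dx": 0.0,"dy": 0.0,"dz": -0.002,"wx": 0.0,"wy": 0.0,"wz": 0.0,"fingers": 0.03}

```text
time: 26.88
tcp_pos: [0.4291, 0.1523, 0.1767]
orientation: [3.139, -0.001, 1.57]
force: [-0.4, 0.3, -1.3]
grip_width: 0.409
```

Emit:
drive_tool:
  moves:
    - {"dx": 0.0,"dy": 0.0,"dz": -0.002,"wx": 0.0,"wy": 0.0,"wz": 0.0,"fingers": 0.03}

```text
time: 27.0
tcp_pos: [0.4291, 0.1523, 0.1746]
orientation: [3.139, -0.001, 1.57]
force: [-1.0, 1.8, 7.8]
grip_width: 0.408
```

Contact (7.8 N) came at the expected height. Pressing slightly once more, then releasing.

Emit:
drive_tool:
  moves:
    - {"dx": -0.001,"dy": 0.0,"dz": -0.001,"wx": 0.0,"wy": 0.0,"wz": 0.0,"fingers": 0.03}

```text
time: 27.12
tcp_pos: [0.429, 0.1524, 0.1746]
orientation: [3.136, -0.001, 1.57]
force: [0.4, 0.3, 6.3]
grip_width: 0.405
```

Emit:
drive_tool:
  moves:
    - {"dx": 0.0,"dy": 0.0,"dz": 0.0,"wx": 0.0,"wy": 0.0,"wz": 0.0,"fingers": 0.044}
    - {"dx": 0.0,"dy": 0.0,"dz": 0.0,"wx": 0.0,"wy": 0.0,"wz": 0.0,"fingers": 0.065}
    - {"dx": 0.0,"dy": 0.0,"dz": 0.0,"wx": 0.0,"wy": 0.0,"wz": 0.0,"fingers": 0.065}
    - {"dx": 0.0,"dy": 0.0,"dz": 0.0,"wx": 0.0,"wy": 0.0,"wz": 0.0,"fingers": 0.065}

```text
time: 27.62
tcp_pos: [0.4288, 0.1524, 0.1745]
orientation: [3.137, -0.001, 1.57]
force: [0.0, 0.2, -0.1]
grip_width: 0.706
```

Emit:
drive_tool:
  moves:
    - {"dx": 0.0,"dy": 0.0,"dz": 0.02,"wx": 0.0,"wy": 0.0,"wz": 0.0,"fingers": 0.065}
    - {"dx": 0.0,"dy": 0.0,"dz": 0.04,"wx": 0.0,"wy": 0.0,"wz": 0.0,"fingers": 0.065}
    - {"dx": 0.0,"dy": 0.0,"dz": 0.04,"wx": 0.0,"wy": 0.0,"wz": 0.0,"fingers": 0.065}
    - {"dx": 0.015,"dy": -0.04,"dz": 0.0,"wx": 0.0,"wy": 0.0,"wz": 0.0,"fingers": 0.07}
    - {"dx": 0.016,"dy": -0.05,"dz": 0.0,"wx": 0.0,"wy": 0.0,"wz": 0.0,"fingers": 0.075}
    - {"dx": 0.016,"dy": -0.05,"dz": 0.0,"wx": 0.0,"wy": 0.0,"wz": 0.0,"fingers": 0.075}
    - {"dx": 0.016,"dy": -0.05,"dz": 0.0,"wx": 0.0,"wy": 0.0,"wz": 0.0,"fingers": 0.075}
    - {"dx": 0.016,"dy": -0.05,"dz": 0.0,"wx": 0.0,"wy": 0.0,"wz": 0.0,"fingers": 0.075}

```text
time: 28.62
tcp_pos: [0.5078, -0.0921, 0.2777]
orientation: [3.136, -0.001, 1.578]
force: [0.5, 0.5, -0.6]
grip_width: 0.819
```

```bash
python3 g.py .584 -.342 .25 90; python3 w.py flask_medium .204 o scene top
```

```text
t 28.625 pos [ 0.5078 -0.0921  0.2777] shift [ 0.0762 -0.2499 -0.0277] turn [-0.04  0.34 -0.4 ] f [ 0.5  0.5 -0.6] w 75.2 j6 -1.99
scene 0.72 [382. 147. 416. 203.] zmax 0.204 150 [0.4286 0.1542 0.0198]
scene 0.68 [464. 207. 503. 238.] zmax 0.116 0 
scene 0.61 [115. 198. 154. 258.] zmax 0.115 0 
top 0.8 [467. 294. 499. 320.] zmax 0.119 0 
[ 0.5074 -0.0907  0.2772] [ 3.1369e+00 -1.5000e-03  1.5762e+00] 0.8093657752634136
```

Emit:
drive_tool:
  moves:
    - {"dx": 0.015,"dy": -0.05,"dz": 0.0,"wx": 0.0,"wy": 0.3,"wz": -4.7,"fingers": 0.075}
    - {"dx": 0.015,"dy": -0.05,"dz": 0.0,"wx": 0.0,"wy": 0.0,"wz": -4.7,"fingers": 0.075}
    - {"dx": 0.015,"dy": -0.05,"dz": 0.0,"wx": 0.0,"wy": 0.0,"wz": -4.7,"fingers": 0.075}
    - {"dx": 0.015,"dy": -0.05,"dz": 0.0,"wx": 0.0,"wy": 0.0,"wz": -4.7,"fingers": 0.075}
    - {"dx": 0.0,"dy": -0.02,"dz": 0.0,"wx": 0.0,"wy": 0.0,"wz": -4.7,"fingers": 0.075}
    - {"dx": 0.0,"dy": 0.0,"dz": 0.0,"wx": 0.0,"wy": 0.0,"wz": 0.0,"fingers": 0.075}

```text
time: 29.58
tcp_pos: [0.57, -0.3056, 0.2777]
orientation: [-3.141, -0.005, 1.167]
force: [-1.4, 0.4, 0.3]
grip_width: 0.816
```

```bash
cat > sq.py <<'E'
from h import *
import sys
h0=float(sys.argv[1])
for cam in sys.argv[2:]:
  c=imaging.read_camera(cam); W=cloud(c)
  cv2.imwrite(f"pics/sq_{cam}_{h0:.3f}.png",c["img"][:,:,::-1])
  for d in spotter.trace(cam,"square_bottle")[:2]:
    P=W[cv2.erode(d["pixels"].astype(np.uint8),np.ones((2,2)))>0]; P=P[np.isfinite(P[:,0])]
    T=P[abs(P[:,2]-h0-.111)<.005]; Q=P[(P[:,2]>h0+.015)&(P[:,2]<h0+.073)]
    print(cam,round(d["confidence"],2),len(T),np.round(circ(T[:,:2]),4) if len(T)>5 else '')
    if len(Q)>20:
      print('  rect',cv2.minAreaRect(Q[:,:2].astype(np.float32)*1000))
      # side normals from cloud: PCA of side faces by fitting lines in xy via rotation histogram
      best=min((np.sum(np.sort(np.minimum(abs(q[:,0]-a),abs(q[:,1]-b)))[:int(.8*len(q))]),t) for t in np.arange(-45,45,1.) for q in [Q[:,:2]@np.array([[np.cos(np.radians(t)),-np.sin(np.radians(t))],[np.sin(np.radians(t)),np.cos(np.radians(t))]])] for a in (q[:,0].min()+.001,q[:,0].max()-.001) for b in (q[:,1].min()+.001,q[:,1].max()-.001))
      print('  face yaw',best)
E
python3 g.py .584 -.342 .079 67; python3 sq.py 0 wrist scene
```

```text
t 29.575 pos [ 0.57   -0.3056  0.2777] shift [ 0.014  -0.0364 -0.1987] turn [-0.27  0.07  0.13] f [-1.4  0.4  0.3] w 75.0 j6 -1.85
wrist 0.7 1059 [ 0.5837 -0.3432  0.0206]
  rect ((584.2305297851562, -342.8694152832031), (55.615501403808594, 56.00144577026367), 57.69990158081055)
  face yaw (np.float64(1.5293078576772208), np.float64(-32.0))
scene 0.59 250 [ 0.5848 -0.3419  0.0193]
  rect ((585.4558715820312, -340.2835693359375), (54.7486686706543, 56.65567398071289), 59.12742614746094)
  face yaw (np.float64(1.1589928763855233), np.float64(-31.0))
```

View pics/sq_wrist_0.000.png

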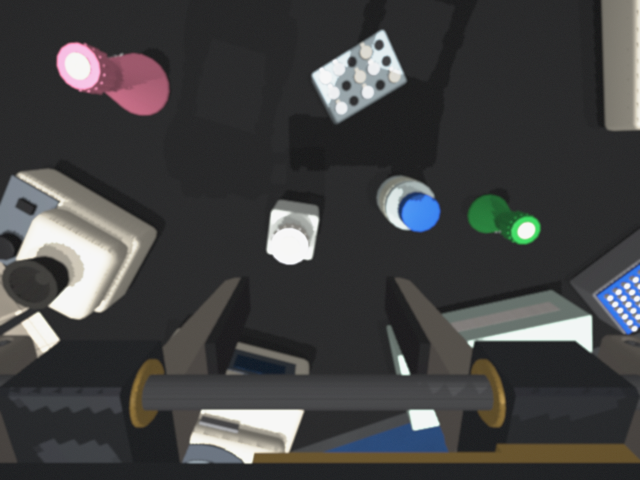

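Emit:
drive_tool:
  moves:
    - {"dx": 0.014,"dy": -0.036,"dz": -0.02,"wx": -0.3,"wy": 0.1,"wz": 0.0,"fingers": 0.075}
    - {"dx": 0.0,"dy": 0.0,"dz": -0.04,"wx": 0.0,"wy": 0.0,"wz": 0.0,"fingers": 0.075}
    - {"dx": 0.0,"dy": 0.0,"dz": -0.03,"wx": 0.0,"wy": 0.0,"wz": 0.0,"fingers": 0.075}
    - {"dx": 0.0,"dy": 0.0,"dz": 0.0,"wx": 0.0,"wy": 0.0,"wz": 0.0,"fingers": 0.075}

```text
time: 30.28
tcp_pos: [0.5859, -0.3358, 0.1889]
orientation: [3.138, 0.001, 1.178]
force: [-0.6, 0.9, 0.1]
grip_width: 0.815
```

```bash
python3 g.py .584 -.342 .079 67
```

```text
t 30.275 pos [ 0.5859 -0.3358  0.1889] shift [-0.0019 -0.0062 -0.1099] turn [ 0.16  0.18 -0.51] f [-0.6  0.9  0.1] w 74.9 j6 -1.88
```

Emit:
drive_tool:
  moves:
    - {"dx": -0.003,"dy": -0.006,"dz": -0.03,"wx": 0.2,"wy": 0.2,"wz": -0.5,"fingers": 0.075}
    - {"dx": 0.0,"dy": 0.0,"dz": -0.04,"wx": 0.0,"wy": 0.0,"wz": 0.0,"fingers": 0.075}
    - {"dx": 0.0,"dy": 0.0,"dz": -0.025,"wx": 0.0,"wy": 0.0,"wz": 0.0,"fingers": 0.075}
    - {"dx": 0.0,"dy": 0.0,"dz": 0.0,"wx": 0.0,"wy": 0.0,"wz": 0.0,"fingers": 0.075}

```text
time: 30.78
tcp_pos: [0.5871, -0.3412, 0.1013]
orientation: [3.131, 0.003, 1.175]
force: [0.6, -0.2, 1.4]
grip_width: 0.81
```

```bash
python3 g.py .584 -.342 .079 67
```

```text
t 30.775 pos [ 0.5871 -0.3412  0.1013] shift [-0.0031 -0.0008 -0.0223] turn [ 0.39  0.52 -0.31] f [ 0.6 -0.2  1.4] w 74.5 j6 -1.88
```

Emit:
drive_tool:
  moves:
    - {"dx": -0.003,"dy": -0.001,"dz": -0.018,"wx": 0.4,"wy": 0.5,"wz": -0.3,"fingers": 0.075}
    - {"dx": 0.0,"dy": 0.0,"dz": -0.004,"wx": 0.0,"wy": 0.0,"wz": 0.0,"fingers": 0.075}
    - {"dx": 0.0,"dy": 0.0,"dz": 0.0,"wx": 0.0,"wy": 0.0,"wz": 0.0,"fingers": 0.075}

```text
time: 31.15
tcp_pos: [0.5864, -0.3436, 0.0833]
orientation: [3.135, 0.002, 1.17]
force: [-1.1, -0.2, -0.3]
grip_width: 0.813
```

```bash
python3 g.py .584 -.342 .079 67
```

```text
t 31.15 pos [ 0.5864 -0.3436  0.0833] shift [-0.0024  0.0016 -0.0043] turn [ 0.24  0.31 -0.06] f [-1.1 -0.2 -0.3] w 74.7 j6 -1.88
```

Emit:
drive_tool:
  moves:
    - {"dx": -0.003,"dy": 0.001,"dz": -0.004,"wx": 0.2,"wy": 0.3,"wz": 0.0,"fingers": 0.065}
    - {"dx": 0.0,"dy": 0.0,"dz": 0.0,"wx": 0.0,"wy": 0.0,"wz": 0.0,"fingers": 0.05}
    - {"dx": 0.0,"dy": 0.0,"dz": 0.0,"wx": 0.0,"wy": 0.0,"wz": 0.0,"fingers": 0.032}
    - {"dx": 0.0,"dy": 0.0,"dz": 0.0,"wx": 0.0,"wy": 0.0,"wz": 0.0,"fingers": 0.032}
    - {"dx": 0.0,"dy": 0.0,"dz": 0.0,"wx": 0.0,"wy": 0.0,"wz": 0.0,"fingers": 0.032}
    - {"dx": 0.0,"dy": 0.0,"dz": 0.0,"wx": 0.0,"wy": 0.0,"wz": 0.0,"fingers": 0.032}

```text
time: 31.9
tcp_pos: [0.5838, -0.343, 0.0804]
orientation: [3.14, 0.001, 1.17]
force: [0.2, -0.3, -0.2]
grip_width: 0.433
```

```bash
python3 g.py .584 -.342 .079 67
```

```text
t 31.9 pos [ 0.5838 -0.343   0.0804] shift [ 0.0002  0.001  -0.0014] turn [ 0.1   0.08 -0.06] f [ 0.2 -0.3 -0.2] w 39.8 j6 -1.88
```

Emit:
drive_tool:
  moves:
    - {"dx": 0.0,"dy": 0.0,"dz": 0.02,"wx": 0.0,"wy": 0.0,"wz": 0.0,"fingers": 0.032}
    - {"dx": 0.0,"dy": 0.0,"dz": 0.04,"wx": 0.0,"wy": 0.0,"wz": 0.0,"fingers": 0.032}
    - {"dx": 0.0,"dy": 0.0,"dz": 0.045,"wx": 0.0,"wy": 0.0,"wz": 0.0,"fingers": 0.032}
    - {"dx": 0.0,"dy": 0.0,"dz": 0.045,"wx": 0.0,"wy": 0.0,"wz": 0.0,"fingers": 0.032}
    - {"dx": 0.0,"dy": 0.0,"dz": 0.02,"wx": 0.0,"wy": 0.0,"wz": 0.0,"fingers": 0.032}

```text
time: 32.52
tcp_pos: [0.5822, -0.3416, 0.2589]
orientation: [3.141, 0.001, 1.17]
force: [0.4, 0.9, -0.7]
grip_width: 0.43
```

Emit:
drive_tool:
  moves:
    - {"dx": 0.0,"dy": 0.03,"dz": 0.0,"wx": 0.0,"wy": 0.0,"wz": 3.0,"fingers": 0.032}
    - {"dx": -0.003,"dy": 0.045,"dz": 0.0,"wx": 0.0,"wy": 0.0,"wz": 4.0,"fingers": 0.032}
    - {"dx": -0.003,"dy": 0.05,"dz": 0.0,"wx": 0.0,"wy": 0.0,"wz": 4.0,"fingers": 0.032}
    - {"dx": -0.003,"dy": 0.05,"dz": 0.0,"wx": 0.0,"wy": 0.0,"wz": 4.0,"fingers": 0.032}
    - {"dx": -0.003,"dy": 0.05,"dz": 0.0,"wx": 0.0,"wy": 0.0,"wz": 4.0,"fingers": 0.032}
    - {"dx": -0.003,"dy": 0.05,"dz": 0.0,"wx": 0.0,"wy": 0.0,"wz": 4.0,"fingers": 0.032}
    - {"dx": -0.003,"dy": 0.05,"dz": 0.0,"wx": 0.0,"wy": 0.0,"wz": 0.0,"fingers": 0.032}

```text
time: 33.4
tcp_pos: [0.5645, -0.0119, 0.2743]
orientation: [3.122, 0.007, 1.579]
force: [0.0, 0.7, -0.8]
grip_width: 0.428
```

```bash
python3 g.py .559 .1374 .24 90.7
```

```text
t 33.4 pos [ 0.5645 -0.0119  0.2743] shift [-0.0055  0.1493 -0.0343] turn [0.38 1.14 0.22] f [ 0.   0.7 -0.8] w 39.3 j6 -1.81
```

Emit:
drive_tool:
  moves:
    - {"dx": -0.001,"dy": 0.04,"dz": 0.0,"wx": 0.4,"wy": 1.1,"wz": 0.2,"fingers": 0.032}
    - {"dx": -0.001,"dy": 0.045,"dz": 0.0,"wx": 0.0,"wy": 0.0,"wz": 0.0,"fingers": 0.032}
    - {"dx": -0.001,"dy": 0.04,"dz": 0.0,"wx": 0.0,"wy": 0.0,"wz": 0.0,"fingers": 0.032}
    - {"dx": -0.002,"dy": 0.015,"dz": 0.0,"wx": 0.0,"wy": 0.0,"wz": 0.0,"fingers": 0.032}
    - {"dx": 0.0,"dy": 0.0,"dz": 0.0,"wx": 0.0,"wy": 0.0,"wz": 0.0,"fingers": 0.032}

```text
time: 34.02
tcp_pos: [0.5589, 0.1353, 0.2822]
orientation: [3.132, 0.0, 1.588]
force: [-0.2, -0.4, -1.7]
grip_width: 0.431
```

```bash
python3 g.py .559 .1374 .24 90.7; python3 sq.py .194 wrist scene
```

```text
t 34.025 pos [0.5589 0.1353 0.2822] shift [ 0.0001  0.0021 -0.0422] turn [ 0.01  0.54 -0.27] f [-0.2 -0.4 -1.7] w 39.6 j6 -1.56
wrist 0.56 647 [0.5547 0.1353 0.0196]
  rect ((538.875, 138.79714965820312), (56.46054458618164, 20.373435974121094), 74.45459747314453)
  face yaw (np.float64(0.2774677744128685), np.float64(-9.0))
scene 0.58 130 [0.5617 0.1352 0.0205]
  rect ((573.8162841796875, 120.7954330444336), (71.71881103515625, 37.18875503540039), 42.06250762939453)
  face yaw (np.float64(1.3453735511139548), np.float64(-7.0))
```

View pics/sq_wrist_0.194.png

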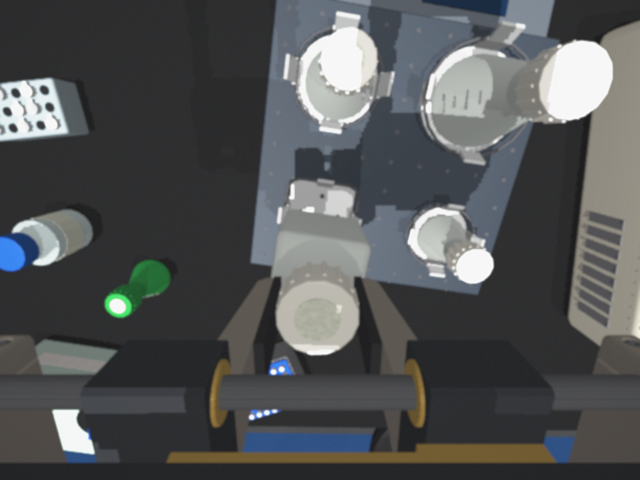

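Emit:
drive_tool:
  moves:
    - {"dx": 0.0,"dy": 0.002,"dz": -0.01,"wx": 0.0,"wy": 0.5,"wz": 0.0,"fingers": 0.032}
    - {"dx": 0.0,"dy": 0.0,"dz": -0.035,"wx": 0.0,"wy": 0.0,"wz": 0.0,"fingers": 0.032}
    - {"dx": 0.0,"dy": 0.0,"dz": -0.025,"wx": 0.0,"wy": 0.0,"wz": 0.0,"fingers": 0.032}
    - {"dx": 0.0,"dy": 0.0,"dz": 0.0,"wx": 0.0,"wy": 0.0,"wz": 0.0,"fingers": 0.032}

```text
time: 34.72
tcp_pos: [0.5589, 0.1327, 0.2074]
orientation: [-3.138, 0.001, 1.58]
force: [-0.3, -0.1, -1.1]
grip_width: 0.432
```

```bash
python3 g.py .559 .1374 .168 90.7; python3 sq.py .120 wrist scene
```

```text
t 34.725 pos [0.5589 0.1327 0.2074] shift [ 0.0001  0.0047 -0.0394] turn [ 0.04 -0.19  0.18] f [-0.3 -0.1 -1.1] w 39.7 j6 -1.56
wrist 0.65 689 [0.5559 0.133  0.0203]
  rect ((541.876220703125, 133.97154235839844), (57.94124984741211, 28.22229766845703), 89.51332092285156)
  face yaw (np.float64(0.34373510763668674), np.float64(-10.0))
scene 0.92 82 [0.5728 0.133  0.0177]
  rect ((577.0894165039062, 119.91131591796875), (66.92105102539062, 34.686119079589844), 45.876304626464844)
  face yaw (np.float64(1.5006118426986805), np.float64(-8.0))
scene 0.5 0
```

View pics/sq_wrist_0.120.png

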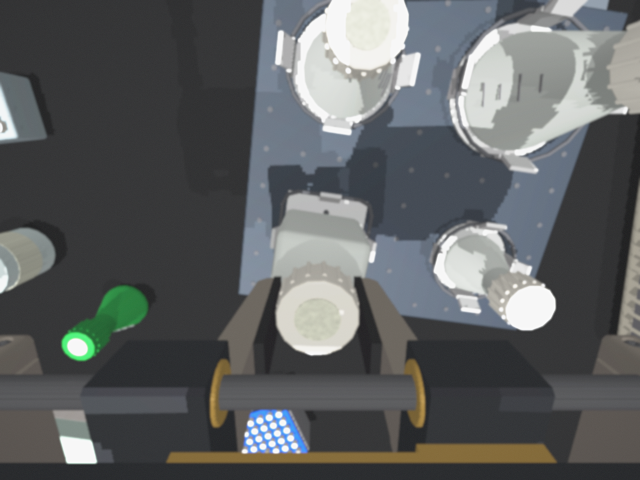

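Emit:
drive_tool:
  moves:
    - {"dx": 0.002,"dy": 0.005,"dz": 0.0,"wx": 0.0,"wy": -0.2,"wz": 0.2,"fingers": 0.032}
    - {"dx": 0.0,"dy": 0.0,"dz": -0.005,"wx": 0.0,"wy": 0.0,"wz": 0.0,"fingers": 0.032}
    - {"dx": 0.0,"dy": 0.0,"dz": 0.0,"wx": 0.0,"wy": 0.0,"wz": 0.0,"fingers": 0.032}

```text
time: 35.3
tcp_pos: [0.5649, 0.1387, 0.2088]
orientation: [3.129, 0.0, 1.585]
force: [0.1, 0.2, -1.6]
grip_width: 0.43
```

```bash
python3 g.py .5605 .1374 .168 90.7
```

```text
t 35.3 pos [0.5649 0.1387 0.2088] shift [-0.0044 -0.0013 -0.0408] turn [ 0.01  0.71 -0.09] f [ 0.1  0.2 -1.6] w 39.5 j6 -1.55
```

Emit:
drive_tool:
  moves:
    - {"dx": -0.004,"dy": -0.001,"dz": -0.005,"wx": 0.0,"wy": 0.7,"wz": 0.0,"fingers": 0.032}
    - {"dx": 0.0,"dy": 0.0,"dz": 0.0,"wx": 0.0,"wy": 0.0,"wz": 0.0,"fingers": 0.032}

```text
time: 35.55
tcp_pos: [0.5604, 0.1376, 0.2034]
orientation: [-3.141, 0.0, 1.585]
force: [-0.9, 0.6, -0.6]
grip_width: 0.427
```

```bash
python3 g.py .5605 .1374 .168 90.7
```

```text
t 35.55 pos [0.5604 0.1376 0.2034] shift [ 0.0001 -0.0002 -0.0354] turn [ 0.02 -0.05 -0.09] f [-0.9  0.6 -0.6] w 39.3 j6 -1.55
```

Emit:
drive_tool:
  moves:
    - {"dx": 0.0,"dy": 0.0,"dz": -0.01,"wx": 0.0,"wy": 0.0,"wz": 0.0,"fingers": 0.032}
    - {"dx": 0.0,"dy": 0.0,"dz": -0.01,"wx": 0.0,"wy": 0.0,"wz": 0.0,"fingers": 0.032}
    - {"dx": 0.0,"dy": 0.0,"dz": 0.0,"wx": 0.0,"wy": 0.0,"wz": 0.0,"fingers": 0.032}

```text
time: 35.92
tcp_pos: [0.56, 0.1375, 0.1814]
orientation: [-3.14, 0.0, 1.584]
force: [0.5, 0.5, -1.3]
grip_width: 0.435
```

```bash
python3 g.py .5605 .1374 .168 90.7; python3 sq.py .102 wrist
```

```text
t 35.925 pos [0.56   0.1375 0.1814] shift [ 0.0005 -0.0001 -0.0134] turn [ 0.02 -0.11 -0.08] f [ 0.5  0.5 -1.3] w 40.0 j6 -1.55
wrist 0.93 4949 [0.56   0.1371 0.0203]
  rect ((545.8062744140625, 139.32540893554688), (54.296199798583984, 28.48186492919922), 82.21920776367188)
  face yaw (np.float64(4.3444222027898505), np.float64(-9.0))
```

View pics/sq_wrist_0.102.png

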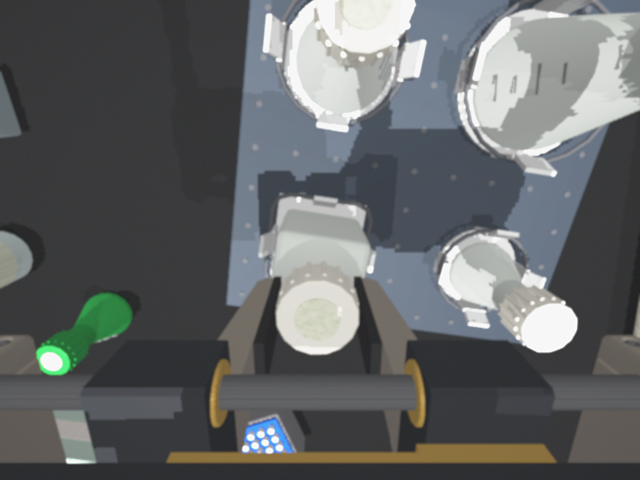

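The bottle is square between the leaves and centred, with no contact yet. Continuing down.

Emit:
drive_tool:
  moves:
    - {"dx": 0.0,"dy": 0.0,"dz": -0.006,"wx": 0.0,"wy": 0.0,"wz": 0.0,"fingers": 0.032}
    - {"dx": 0.0,"dy": 0.0,"dz": -0.003,"wx": 0.0,"wy": 0.0,"wz": 0.0,"fingers": 0.032}

```text
time: 36.28
tcp_pos: [0.5612, 0.1376, 0.1738]
orientation: [3.14, 0.0, 1.584]
force: [-0.7, -0.3, -1.6]
grip_width: 0.43
```

Emit:
drive_tool:
  moves:
    - {"dx": 0.0,"dy": 0.0,"dz": -0.002,"wx": 0.0,"wy": 0.0,"wz": 0.0,"fingers": 0.032}

```text
time: 36.4
tcp_pos: [0.5612, 0.1376, 0.1716]
orientation: [3.14, 0.0, 1.585]
force: [0.1, 0.5, -0.2]
grip_width: 0.432
```

Emit:
drive_tool:
  moves:
    - {"dx": 0.0,"dy": 0.0,"dz": -0.002,"wx": 0.0,"wy": 0.0,"wz": 0.0,"fingers": 0.032}

```text
time: 36.52
tcp_pos: [0.5613, 0.1376, 0.1696]
orientation: [3.14, 0.0, 1.585]
force: [0.3, -0.1, -1.0]
grip_width: 0.43
```

Emit:
drive_tool:
  moves:
    - {"dx": 0.0,"dy": 0.0,"dz": -0.002,"wx": 0.0,"wy": 0.0,"wz": 0.0,"fingers": 0.032}

```text
time: 36.65
tcp_pos: [0.5616, 0.1376, 0.1684]
orientation: [3.139, 0.0, 1.585]
force: [-2.8, -0.4, 8.3]
grip_width: 0.426
```

Emit:
drive_tool:
  moves:
    - {"dx": 0.0,"dy": 0.0,"dz": -0.001,"wx": 0.0,"wy": 0.0,"wz": 0.0,"fingers": 0.032}

```text
time: 36.78
tcp_pos: [0.5619, 0.1376, 0.1685]
orientation: [3.138, 0.0, 1.585]
force: [-2.9, -1.4, 5.8]
grip_width: 0.433
```

Seated at exactly the predicted height. Releasing and retreating to clear space.

Emit:
drive_tool:
  moves:
    - {"dx": 0.0,"dy": 0.0,"dz": 0.0,"wx": 0.0,"wy": 0.0,"wz": 0.0,"fingers": 0.046}
    - {"dx": 0.0,"dy": 0.0,"dz": 0.0,"wx": 0.0,"wy": 0.0,"wz": 0.0,"fingers": 0.065}
    - {"dx": 0.0,"dy": 0.0,"dz": 0.0,"wx": 0.0,"wy": 0.0,"wz": 0.0,"fingers": 0.068}
    - {"dx": 0.0,"dy": 0.0,"dz": 0.0,"wx": 0.0,"wy": 0.0,"wz": 0.0,"fingers": 0.068}

```text
time: 37.28
tcp_pos: [0.5622, 0.1376, 0.1684]
orientation: [3.137, 0.0, 1.585]
force: [-0.3, 1.1, 0.3]
grip_width: 0.736
```

Emit:
drive_tool:
  moves:
    - {"dx": 0.0,"dy": 0.0,"dz": 0.02,"wx": 0.0,"wy": 0.0,"wz": 0.0,"fingers": 0.068}
    - {"dx": 0.0,"dy": 0.0,"dz": 0.04,"wx": 0.0,"wy": 0.0,"wz": 0.0,"fingers": 0.068}
    - {"dx": 0.0,"dy": 0.0,"dz": 0.04,"wx": 0.0,"wy": 0.0,"wz": 0.0,"fingers": 0.068}
    - {"dx": 0.0,"dy": 0.0,"dz": 0.03,"wx": 0.0,"wy": 0.0,"wz": 0.0,"fingers": 0.068}
    - {"dx": -0.02,"dy": -0.05,"dz": 0.0,"wx": 0.0,"wy": 0.0,"wz": 0.0,"fingers": 0.068}
    - {"dx": -0.02,"dy": -0.05,"dz": 0.0,"wx": 0.0,"wy": 0.0,"wz": 0.0,"fingers": 0.068}
    - {"dx": -0.02,"dy": -0.05,"dz": 0.0,"wx": 0.0,"wy": 0.0,"wz": 0.0,"fingers": 0.068}
    - {"dx": -0.02,"dy": -0.05,"dz": 0.0,"wx": 0.0,"wy": 0.0,"wz": 0.0,"fingers": 0.068}

```text
time: 38.28
tcp_pos: [0.4792, -0.0649, 0.3015]
orientation: [3.138, 0.001, 1.592]
force: [0.6, -0.1, -0.4]
grip_width: 0.745
```

```bash
python3 sq.py .088 scene top; python3 w.py flask_small .18 z scene top; python3 w.py flask_medium .204 z scene top;python3 w.py flask_large .23 z scene top; python3 w.py reagent_bottle .106 z scene;python3 w.py tube_rack .047 z top
```

```text
scene 0.61 181 [0.563  0.1373 0.019 ]
  rect ((573.1378173828125, 133.99514770507812), (68.19005584716797, 52.91355895996094), 60.975303649902344)
  face yaw (np.float64(5.383418563242943), np.float64(-9.0))
top 0.55 231 [0.5604 0.1338 0.0198]
  rect ((559.0156860351562, 132.38401794433594), (54.03762435913086, 53.04311752319336), 80.78890991210938)
  face yaw (np.float64(0.6508705639841449), np.float64(-9.0))
scene 0.97 [304. 282. 329. 329.] zmax 0.092 0 
scene 0.8 [470. 185. 502. 236.] zmax 0.18 145 [0.5825 0.2726 0.0174]
scene 0.41 [226. 234. 270. 270.] zmax 0.045 0 
top 0.65 [160. 202. 187. 224.] zmax 0.183 158 [0.5815 0.2676 0.0168]
top 0.62 [327. 165. 345. 190.] zmax 0.095 0 
[ 0.4804 -0.0623  0.3013] [3.1381e+00 8.0000e-04 1.5933e+00] 0.7415242282519244
scene 0.91 [117. 199. 152. 255.] zmax 0.115 0 
scene 0.64 [381. 146. 416. 201.] zmax 0.204 143 [0.4281 0.1526 0.0201]
top 0.85 [466. 295. 497. 320.] zmax 0.119 0 
top 0.68 [210. 267. 240. 294.] zmax 0.206 253 [0.428  0.1502 0.0196]
[ 0.4803 -0.0628  0.3013] [3.1381e+00 1.0000e-03 1.5926e+00] 0.7419509226017293
scene 0.94 [440. 128. 480. 201.] zmax 0.23 183 [0.4434 0.2868 0.0241]
top 0.75 [138. 256. 184. 292.] zmax 0.232 357 [0.4421 0.2847 0.0231]
[ 0.4801 -0.0633  0.3013] [3.1381e+00 1.1000e-03 1.5916e+00] 0.7421314827179166
scene 0.61 [240. 259. 273. 314.] zmax 0.106 286 [ 0.6064 -0.2022  0.0209]
scene 0.28 [222. 232. 274. 266.] zmax 0.045 0 
[ 0.4801 -0.0635  0.3014] [3.1381e+00 1.1000e-03 1.5913e+00] 0.7440269084260911
top 0.73 [213. 201. 253. 241.] zmax 0.147 0 
top 0.65 [357. 253. 405. 284.] zmax 0.049 372 [ 0.4553 -0.205   0.0502]
[ 0.48   -0.0635  0.3014] [3.1380e+00 1.1000e-03 1.5912e+00] 0.7402062317879183
```

View pics/z_scene.png

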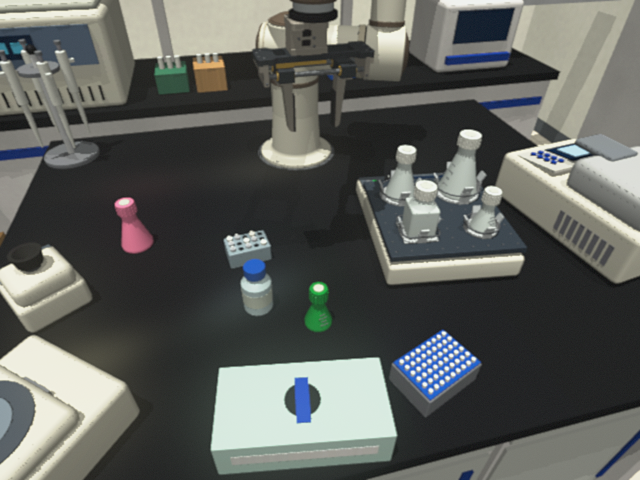

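View pics/z_top.png

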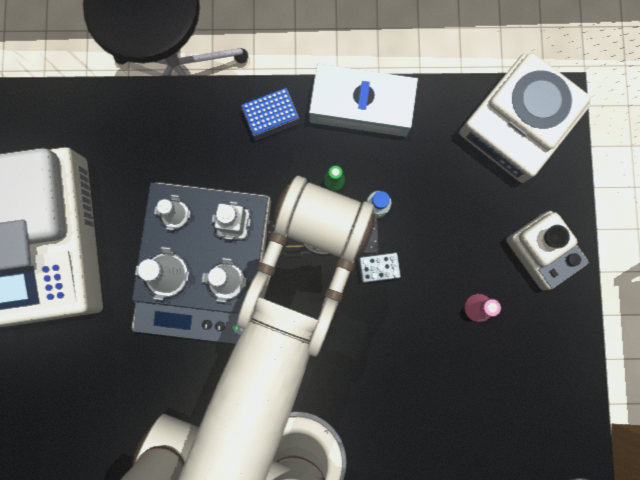

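Both pictures show all four vessels upright in their own clamps. In the top view the caps are at small (165,207), square (226,214), large (149,271) and medium (217,275), and every top is at its seated height. The reagent bottle, rack and look-alikes have not moved. Handing in.

```bash
python3 -c "
from bench import job_done; print(job_done())"
```

```text
the job is handed in; nothing more can be done
None
```

All three flasks and the square bottle are standing upright in their own clamps, fully down, and I have handed the job in. It took about 39 s of robot time. The gripper was open and clear of everything at hand-in.

- **Seating:** cap tops measured 0.180 m (small), 0.204 m (medium) and 0.230 m (large), which are the fully seated heights. The square bottle's cap also read at its seated height, within 5 mm.
- **Setting down:** I lowered each vessel gently and held it until its height stopped at the value expected for the clamp base. The large and medium flasks and the square bottle also showed clear contact, at about 13, 8 and 8 N. For the small flask the force reading was unclear, so its seating rests on the height and the pictures.
- **Centring and angle:** the vessels are within about 3 mm of their clamp centres. The bottle is about 1° from square to its clamp.
- **Left alone:** the reagent bottle and tube rack measure where they were at the start, within 1 mm. The green and pink look-alikes were not touched.
- **Disagreement:** the top camera reads y about 4 mm lower than the other two cameras. I went by the scene and wrist cameras, which agreed with each other.

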